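# Refill the foam tray of the museum's dig-kit box

### The job

The dig kit has come back from a school: put the tape measure, the brush, the magnifying glass and the compass back into the grey tray, each fully down in the foam cut-out of its own shape. Lower each one in rather than dropping it, leave them all released and lying still, and do not knock the mug or the stapler about.

Things in the scene. Friction and masses are not known exactly. Their poses are not given: they have to be found in the camera images.
- tape_measure: Teal pocket tape measure with pale round side labels, standing on its base: 66 mm long (x), 34 mm thick (y), 60 mm high (z), 0.15 to 0.31 kg. Origin: centre of the underside; z up; +x towards the steel hook. Grip it across its thickness at mid-length. Either way round fits its cut-out.
- brush: Flat dust brush lying on the desk, 130 mm long (x), 18 mm thick, 0.08 kg. Origin: mid-length, on the underside; z up. Orange-brown wooden handle 24 mm wide (22 mm at its neck) from x = -65 to +1 mm; steel ferrule and dark bristles 50 mm wide from +1 to +65 mm. Grip across the neck at x = -18 mm.
- magnifier: Magnifying glass lying flat, 130 mm long (x), 0.1 kg. Origin: mid-length, on the underside; z up. Steel frame 64 mm in diameter, 12 mm thick, centred at x = +33 mm, with clear glass; black handle 16 mm thick, axis 8 mm above the underside, from x = -65 to +2 mm. Grip across the handle at x = -22 mm.
- compass: Round brass pocket compass with a white dial and a red and dark needle, lying flat: disc 64 mm in diameter, 24 mm high; about 0.12 kg. Origin: centre of the underside; z up. Any yaw fits its cut-out.
- tape_block: Charcoal foam block fixed in the grey tray, 150 (x) x 106 (y) x 30 mm. Cut-out, 14 mm deep: a plain 78 x 46 mm rectangle. Origin: centre of underside, z up; blue floor at z = 16 mm. Tape measure home: its origin 16 mm straight above this one, x along this x (either way).
- brush_block: Charcoal foam block fixed in the grey tray, 150 (x) x 106 (y) x 30 mm. Cut-out, 14 mm deep: 35 mm wide from x = -71 to -6, 61 mm wide from there to +71; grey-floored finger notch x = -36 to 0, reaching y = +-47. Origin: centre of underside, z up; blue floor at z = 16 mm. Brush home: its origin 16 mm straight above this one, +x along this +x.
- lens_block: Charcoal foam block fixed in the grey tray, 150 (x) x 106 (y) x 30 mm. Cut-out, 14 mm deep: circle 75 mm wide centred at x = +33, slot 27 mm wide on to x = -71; grey-floored finger notch x = -40 to -4, reaching y = +-47. Origin: centre of underside, z up; blue floor at z = 16 mm. Magnifier home: its origin 16 mm straight above this one, +x along this +x.
- compass_block: Charcoal foam block fixed in the grey tray, 150 (x) x 106 (y) x 30 mm. Cut-out, 14 mm deep: central circle 75 mm wide, with grey-floored finger notches 36 mm wide reaching x = +-68 mm. Origin: centre of underside, z up; blue floor at z = 16 mm. Compass home: its origin 16 mm straight above this one.
- mug: Bystander: white mug, 80 mm in diameter, 90 mm high, standing beyond the tools. Origin: centre of the underside.
- stapler: Bystander: red and grey desk stapler, 130 x 36 x 48 mm, lying beyond the tools, its length along x. Origin: centre of the underside.

How it is judged (in metres and radians):
At the end, for the whole second after the job is handed in: Each tool is home in its own block's cut-out: origin within 11 mm of the block's horizontally and 11 to 21 mm above it, tilt under 0.12 rad, length within 0.25 rad of the block's x (compass: any yaw), at rest (under 0.02 m/s, 0.2 rad/s) (horizontal distance between tape_measure and tape_block below 0.011 m and z of tape_measure in the frame of tape_block between 0.011 and 0.021 m and angle between each of tape_measure, brush, magnifier, compass's own z axis and vertical below 0.12 rad and linear speed of each of tape_measure, brush, magnifier, compass below 0.02 m/s and angular speed of each of tape_measure, brush, magnifier, compass below 0.2 rad/s and angle between the x axis of tape_measure and the x axis of tape_block, either way round below 0.25 rad and horizontal distance between brush and brush_block below 0.011 m and z of brush in the frame of brush_block between 0.011 and 0.021 m and angle between the x axis of brush and the x axis of brush_block, either way round below 0.25 rad and horizontal distance between magnifier and lens_block below 0.011 m and z of magnifier in the frame of lens_block between 0.011 and 0.021 m and angle between the x axis of magnifier and the x axis of lens_block, either way round below 0.25 rad and horizontal distance between compass and compass_block below 0.011 m and z of compass in the frame of compass_block between 0.011 and 0.021 m); the robot touches nothing.
It fails at once if the mug is knocked about (moved over 30 mm or tipped over 0.3 rad) (distance of mug from where it was at the start of the episode above 0.03 m or angle between mug's own z axis and vertical above 0.3 rad).
It fails at once if the stapler is knocked about (moved over 30 mm or tipped over 0.3 rad) (distance of stapler from where it was at the start of the episode above 0.03 m or angle between stapler's own z axis and vertical above 0.3 rad).
It fails at once if a tool is dropped: falling free, untouched, more than 60 mm above the desk ((height (world z) of tape_measure above 0.06 m and contact force between the fingers and tape_measure below 0.01 N and linear speed of tape_measure above 0.3 m/s) or (height (world z) of brush above 0.06 m and contact force between the fingers and brush below 0.01 N and linear speed of brush above 0.3 m/s) or (height (world z) of magnifier above 0.06 m and contact force between the fingers and magnifier below 0.01 N and linear speed of magnifier above 0.3 m/s) or (height (world z) of compass above 0.06 m and contact force between the fingers and compass below 0.01 N and linear speed of compass above 0.3 m/s)).
It also fails if it takes over 115 s, if anything falls off the work surface, if the arm or the gripper's body presses on something with over 40 N, if the wrist force passes 120 N, or if a joint passes its speed limit or range.

### The arm

A 6-joint arm with a two-finger parallel gripper is mounted at the origin on the work surface. World frame = base frame: x ahead of the robot, y to its left, z up, the work surface at z = 0. Lengths are in mm, angles in rad, forces in N, time in s.
With the tool pointing down it reaches from about 275 to 1000 mm from the base axis. Payload 8.4 kg.
Tool frame: the origin (TCP) lies at the very end of the fingers, on their centre line; the grasp point (between the pads) lies r.hold_point_z behind it (r.hold_point_z is the distance from the TCP to the grasp point, in mm); x points along the fingers, z is the direction in which the jaws open and shut, and the axes are right-handed (so a half turn about x gives the same grasp; the last joint's range is limited). The gripper opens to 85 mm and grips with 20 to 120 N. Pads are 22 mm wide; open, the fingers measure 114 mm over their backs; the gripper's body (76 mm by 85 mm) begins 54 mm behind the grasp point. The pads swing forward as they close: fully open they stand 13 mm farther back than shut.
Start: joints at [1.102, 0.353, 1.633, -0, 1.155, -0.002], TCP at [281.268, 558.136, 231.281] pointing down, gripper open.
Joint ranges: [-2.63, 2.63], [-0.92, 2.1], [0.06, 2.66], [-1.3, 4.44], [0, 2.69], [-3.02, 3.02]. Speed limits (rad/s): [2.22, 2.22, 2.79, 3.14, 3.14, 3.14].

### API

Orientations are given as [roll, pitch, yaw] about the fixed x, y, z axes, in that order (R = Rz(yaw) Ry(pitch) Rx(roll)).
In Python, from rig import r gives the robot as it stands.
- The arm moves only by the tool jog_arm, never from a script. Its argument "series" is a list of rows, each a list of 7 numbers: the turn, a rotation vector about the tool's x, y, z in degrees, then the shift along the tool's x, y, z in cm, then the opening, from 0 (shut) to 1 (fully open). In form: [[wx, wy, wz, tx, ty, tz, fingers], ...]. A call has 1 to 20 rows; each row shifts and turns the commanded pose from where the row before left it, along the tool's axes as they then stand; what a row does not reach is not made up. A row lasts 1/10 s, in which the tool goes at most 50 mm and 8.59 degrees, less where a joint would pass 70% of its speed; a pose out of reach is approached as far as the arm can. A call with a gripper value outside its range is refused whole. The fingers move at their own pace and stop on an object; "force" is the grip in N (left out, the last holds). Time passes only in rows, so rows that do not move let the fingers close. It gives the time, the measured TCP pose, the force and the opening at its end, in the units of the state.
- r.sense(): the state, without advancing time (a new reading comes with each control period).
- r.grab_frame(name): name is "scene" or "top" or "wrist"; returns (picture, depth): 400x640x3 uint8, red, green, blue; 400x640 float32, mm along the optical axis (not along the pixel's ray), 0 where there is no reading.
- r.get_calibration(name): a dict with "mtx" (3x3 intrinsics, pixels), "dist" ([k1, k2, p1, p2, k3] as OpenCV has them; the pictures are not rectified), "position" and "rotation" of the camera in the world; the wrist camera has in their place "mount" (4x4, takes a point from camera to tool coordinates, whose origin is the TCP and whose axes are the tool frame's). Camera axes: x right, y down, z forward; pixel columns grow to the right and rows downward; lengths in mm; the calibration is good to about 2 mm. A picture is of the moment at which its call begins: read the wrist's pose just before it. get_calibration takes no time and is no camera call.
- r.sign_off(): hands the job in, once; it reports no verdict.
The state is a dict: "clock": time; "qpos": joint angles; "qvel": joint speeds; "joint_efforts": joint torques, N m; "eef_pos": TCP position; "tcp_rot": TCP orientation; "contact_force": force on the tool from outside, world axes, zero at the start; "wrist_torque": the same for the moment, N m; "opening": opening from 0.0 (shut) to 1.0 (fully open).
Only numpy, scipy, OpenCV 4.12 (cv2) and the standard library are available. Lean on these libraries where they do the work, as an engineer would, in place of code of your own. Each camera call takes 0.05 s, during which the arm holds its last target.

## Working session

There is one attempt and no reset: what is moved stays moved. The work goes in short steps, Python scripts to look and compute and a tool call to move; the robot and the scene stay as the last step left them, time stands still between calls to the robot, and variables do not carry over. Pictures are saved under pics/ and viewed, and the job is handed in when it is done.

Besides the shell and the picture viewer there is one more tool, called after "Emit:" as name([rows], argument=value, ...), one row to a line, values as JSON. jog_arm: Moves the arm, as the interface text tells. Its arguments: {"type":"object","properties":{"series":{"type":"array"},"force":{"type":"number"}},"required":["series"]}

```bash
ls; mkdir -p pics
python3 - <<'E'
from rig import r
import cv2
print(r.sense(), r.hold_point_z)
for n in ("scene","top","wrist"):
    p,d=r.grab_frame(n); cv2.imwrite(f"pics/{n}0.png",p[:,:,::-1])
    import numpy as np; np.save(f"pics/{n}0d.npy",d); np.save(f"pics/{n}0p.npy",p)
    print(n,r.get_calibration(n))
E
```

```text
pics
{'clock': 0.0, 'qpos': array([ 1.10162494e+00,  3.53658681e-01,  1.63415125e+00, -1.69443200e-05,
        1.15517708e+00, -2.39598118e-03]), 'qvel': array([ 0.00126732,  0.00118795, -0.0007439 , -0.00163302, -0.00078983,
        0.00169936]), 'joint_efforts': array([ 1.82539161e-04, -6.05255628e+01, -3.42054427e+01, -7.75833132e-05,
        9.64455830e-03, -4.45273224e-05]), 'eef_pos': array([281.04143778, 557.71131675, 230.54777054]), 'tcp_rot': array([-3.1328784 ,  1.56940189, -2.02885063]), 'contact_force': array([ 0.83389961, -0.33755445,  0.22406621]), 'wrist_torque': array([-0.03781153, -0.00891313,  0.02081741]), 'opening': 0.9984499709412459} 18.700000000000003
scene {'mtx': array([[363.4693719 ,   0.        , 324.19922503],
       [  0.        , 363.4693719 , 195.36576836],
       [  0.        ,   0.        ,   1.        ]]), 'dist': array([-0.06713014,  0.        ,  0.        ,  0.        ,  0.        ]), 'position': array([ 947.3731743 , -656.67649536,  515.65676192]), 'rotation': array([-2.16088254,  0.01500504,  0.45703828])}
top {'mtx': array([[369.74021437,   0.  
[... 233 characters left out ...]
4406432, -14.43012678, 837.59954598]), 'rotation': array([-2.94851349, -0.00793248, -1.56790353])}
wrist {'mtx': array([[277.15936652,   0.        , 321.39093725],
       [  0.        , 277.15936652, 194.67484141],
       [  0.        ,   0.        ,   1.        ]]), 'dist': array([-0.04305215,  0.        ,  0.        ,  0.        ,  0.        ]), 'mount': array([[ 9.93384981e-04, -2.89790338e-01,  9.57089637e-01,
        -1.42768814e+02],
       [-9.20308475e-04, -9.57089969e-01, -2.89789483e-01,
         7.33501854e+01],
       [ 9.99999083e-01, -5.92945185e-04, -1.21745530e-03,
         2.84911443e-01],
       [ 0.00000000e+00,  0.00000000e+00,  0.00000000e+00,
         1.00000000e+00]])}
```

View pics/top0.png

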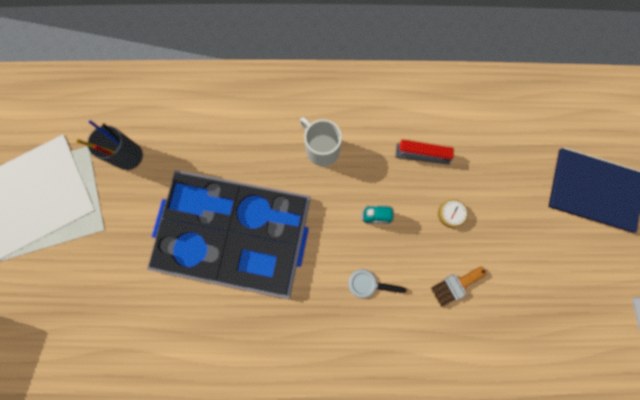

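View pics/scene0.png

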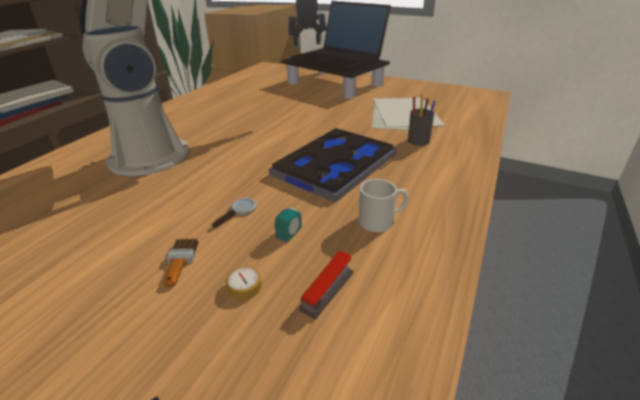

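View pics/wrist0.png

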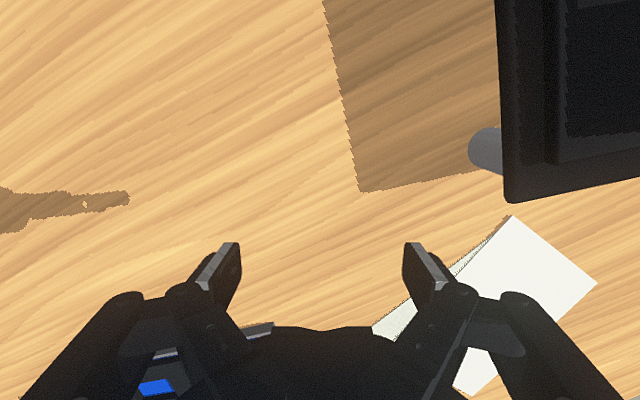

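```bash
cat > h.py <<'E'
import numpy as np, cv2
from scipy.spatial.transform import Rotation as Ro
from rig import r
def cam(name,state=None):
    c=r.get_calibration(name)
    if 'mount' in c:
        T=np.eye(4);T[:3,:3]=Ro.from_euler('xyz',state['tcp_rot']).as_matrix();T[:3,3]=state['eef_pos']
        T=T@c['mount'];R,t=T[:3,:3],T[:3,3]
    else: R,t=Ro.from_euler('xyz',c['rotation']).as_matrix(),np.array(c['position'])
    return c['mtx'],c['dist'],R,t
def ray(C,uv):
    K,D,R,t=C
    n=cv2.undistortPoints(np.array(uv,float).reshape(-1,1,2),K,D).reshape(-1,2)
    return np.c_[n,np.ones(len(n))]
def onz(C,uv,z):
    d=ray(C,uv)@C[2].T; return C[3]+d*((z-C[3][2])/d[:,2])[:,None]
def cloud(C,uv,dep):
    return (ray(C,uv)*np.asarray(dep)[:,None])@C[2].T+C[3]
def proj(C,P):
    K,D,R,t=C
    return cv2.projectPoints(np.array(P,float).reshape(-1,1,3),cv2.Rodrigues(R.T)[0],-R.T@t,K,D)[0].reshape(-1,2)
E
python3 - <<'E'
from h import *
p=np.load('pics/top0p.npy');d=np.load('pics/top0d.npy')
C=cam('top')
print(C[2].round(3))
for n,uv in dict(desk=(340,340),desk2=(520,330),foam=(240,240),blueTape=(257,264),blueC=(190,250),rim=(178,175),tape=(381,214),comp=(455,213)).items():
    print(n,cloud(C,[uv],[d[uv[1],uv[0]]]).round(1))
c=p[165:305,140:320];cv2.imwrite('pics/tray.png',cv2.resize(c,None,fx=4.4,fy=4.2857,interpolation=cv2.INTER_CUBIC)[:,:,::-1])
c=p[190:315,340:500];cv2.imwrite('pics/tools.png',cv2.resize(c,None,fx=4.8,fy=4.8,interpolation=cv2.INTER_CUBIC)[:,:,::-1])
# blue parts
hsv=cv2.cvtColor(p,cv2.COLOR_RGB2HSV)
m=((hsv[...,0]>100)&(hsv[...,0]<125)&(hsv[...,1]>150)&(hsv[...,2]>80)).astype(np.uint8)
n,l,s,ce=cv2.connectedComponentsWithStats(m)
for i in range(1,n):
    if s[i,4]>60:
        print(s[i],ce[i]); vv,uu=np.where(l==i); P=cloud(C,np.c_[uu,vv],d[vv,uu]); print(np.median(P,0).round(1), onz(C,[ce[i]],np.median(P[:,2])).round(1))
E
```

```text
[[ 0.003 -0.981  0.192]
 [-1.    -0.004 -0.007]
 [ 0.008 -0.192 -0.981]]
desk [[ 3.278e+02 -5.090e+01  2.000e-01]]
desk2 [[ 346.7 -446.8    0.8]]
foam [[539.5 165.6  39.8]]
blueTape [[489.  130.5  19.9]]
blueC [[518.3 278.1  23.6]]
rim [[684.7 313.1  35.7]]
tape [[ 594.3 -136.8   59.6]]
comp [[ 603.  -309.5   23. ]]
[ 169  183   65   33 1361] [197.86921381 200.78692138]
[626.1 272.5  22.9] [[628.4 268.5  22.9]]
[ 237  195   64   34 1277] [262.55129209 213.29130775]
[598.6 129.4  22.7] [[600.7 121.8  22.7]]
[153 200  12  37 106] [158.80188679 217.68867925]
[588.6 353.5  23.9] [[589.4 353.3  23.9]]
[297 228  10  38 133] [301.73684211 246.84210526]
[526.1  32.9  23.7] [[526.5  33.2  23.7]]
[173 232  34  35 916] [189.6069869  249.20960699]
[520.4 279.3  22.8] [[520.1 279.4  22.8]]
[238 249  39  29 801] [256.92509363 262.88764045]
[491.2 130.   22.8] [[491.4 130.2  22.8]]
```

View pics/tray.png

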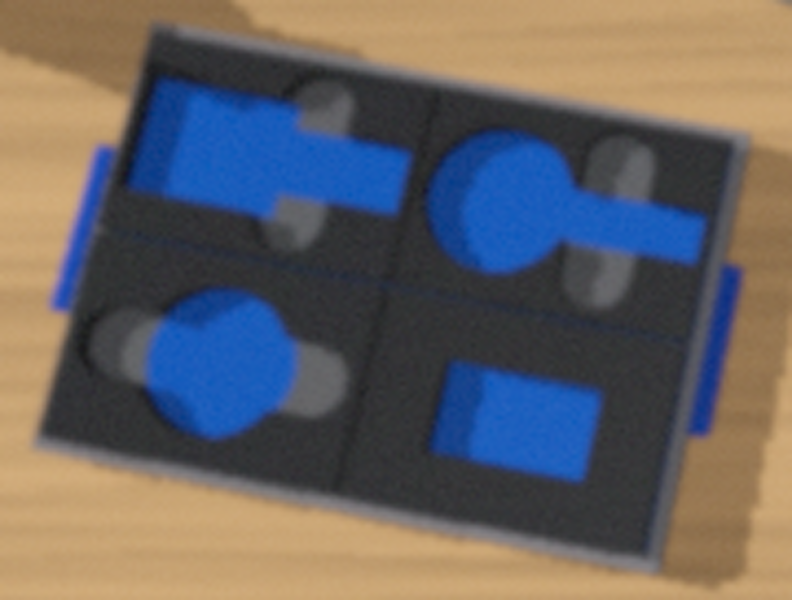

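View pics/tools.png

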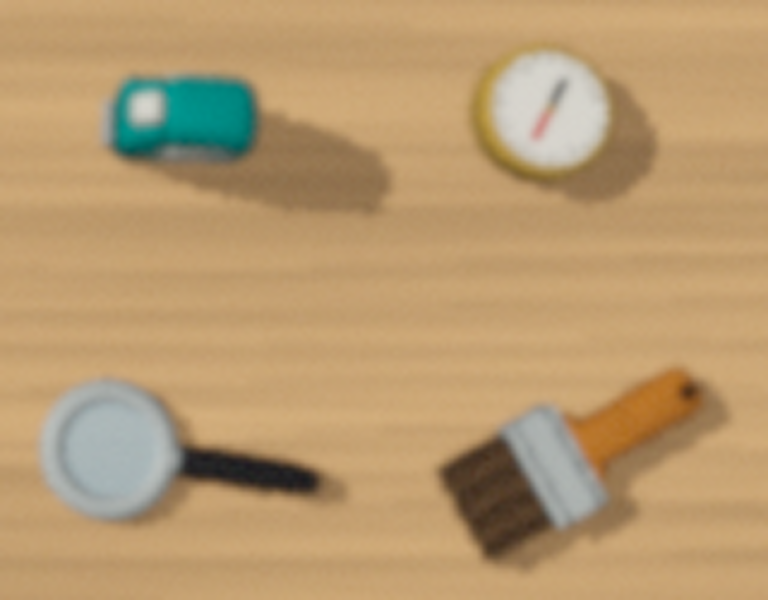

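```bash
cat > m.py <<'E'
from h import *
def tr(x,y): return (140+(x+.5)/4.4-.5,165+(y+.5)/4.2857-.5)
def to(x,y): return (340+(x+.5)/4.8-.5,190+(y+.5)/4.8-.5)
C=cam('top')
E
python3 - <<'E'
from m import *
d=np.load('pics/top0d.npy'); p=np.load('pics/top0p.npy')
# foam top z
for e in [(400,300),(70,300),(560,110),(380,100),(660,500),(340,470)]:
    u,v=map(round,tr(*e)); print('foam',cloud(C,[(u,v)],[np.median(d[v-1:v+2,u-1:u+2])]).round(1))
ZT=37
j=onz(C,[tr(388,284)],ZT)[0]; a=onz(C,[tr(437,90),tr(345,490),tr(105,230),tr(685,340)],ZT)
print('junction',j.round(1),a.round(1)); print('yaws',np.arctan2(*(a[0]-a[1])[[1,0]]), np.arctan2(*(a[2]-a[3])[[1,0]]))
cor=onz(C,[tr(155,22),tr(748,135),tr(658,570),tr(38,443)],36); print(cor.round(1),cor.mean(0),np.linalg.norm(cor-np.roll(cor,1,0),axis=1))
E
```

```text
foam [[550.6 186.6  35.7]]
foam [[550.6 355.4  25.4]]
foam [[650.9 111.5  36.2]]
foam [[655.  203.   36.4]]
foam [[453.1  57.6  22. ]]
foam [[467.1 212.3  36. ]]
junction [559.3 193.7  37. ] [[660.4 174.3  37. ]
 [456.8 209.2  37. ]
 [586.2 336.9  37. ]
 [531.8  46.4  37. ]]
yaws -0.17006497035111676 1.3853825041097438
[[696.8 321.2  36. ]
 [637.5  16.8  36. ]
 [419.1  57.4  36. ]
 [478.6 361.3  36. ]] [557.9894531  189.15731432  36.        ] [221.90113858 310.13306851 222.17481629 309.63447119]
```

```bash
cat > fit.py <<'E'
from m import *
from scipy.optimize import minimize
p=np.load('pics/top0p.npy')
hsv=cv2.cvtColor(p,cv2.COLOR_RGB2HSV)
m=((hsv[...,0]>100)&(hsv[...,0]<125)&(hsv[...,1]>130)&(hsv[...,2]>60))
n,l,s,ce=cv2.connectedComponentsWithStats(m.astype(np.uint8))
def circ(cx,R): t=np.linspace(0,2*np.pi,60); return np.c_[cx+R*np.cos(t),R*np.sin(t)]
def rect(x0,x1,w): return np.array([[x0,-w/2],[x1,-w/2],[x1,w/2],[x0,w/2]],float)
shapes=dict(tape=[rect(-39,39,46)],brush=[rect(-71,-5,35),rect(-6,71,61)],lens=[circ(33,37.5),rect(-71,20,27)],compass=[circ(0,37.5)])
S=8
def render(polys,x,y,yaw,z,win):
    u0,v0,u1,v1=win; im=np.zeros(((v1-v0)*S,(u1-u0)*S),np.uint8)
    R=np.array([[np.cos(yaw),-np.sin(yaw)],[np.sin(yaw),np.cos(yaw)]])
    for P in polys:
        Q=P@R.T+[x,y]; uv=proj(C,np.c_[Q,np.full(len(Q),z)])
        cv2.fillPoly(im,[np.round((uv+.5-[u0,v0])*S).astype(np.int32)],1)
    return im
def area(im): return cv2.resize(im.astype(np.float32),None,fx=1/S,fy=1/S,interpolation=cv2.INTER_AREA)
if __name__=='__main__':
  for nm,pt,c0 in [('brush',(197,200),(635,262)),('lens',(262,213),(600,112)),('compass',(190,249),(520,279)),('tape',(257,263),(491,130))]:
    i=l[pt[1],pt[0]]; b=s[i]; win=(b[0]-6,b[1]-6,b[0]+b[2]+6,b[1]+b[3]+6)
    M=(l==i)[win[1]:win[3],win[0]:win[2]].astype(np.float32)
    for mode in ('top','wall'):
        def f(q):
            a=render(shapes[nm],q[0],q[1],q[2],36,win)
            if mode=='wall': a=a&render(shapes[nm],q[0],q[1],q[2],22,win)
            return np.abs(area(a)-M).sum()
        best=min((minimize(f,[c0[0]+dx,c0[1]+dy,1.38],method='Nelder-Mead',options=dict(initial_simplex=np.array([[c0[0]+dx,c0[1]+dy,1.36],[c0[0]+dx+8,c0[1]+dy,1.38],[c0[0]+dx,c0[1]+dy+8,1.38],[c0[0]+dx,c0[1]+dy,1.42]]))) for dx in(-6,0,6) for dy in (-6,0,6)),key=lambda o:o.fun)
        print(nm,mode,best.x.round(3),round(best.fun,1),M.sum())
E
python3 fit.py; python3 -c "
import numpy as np
c,s=np.cos(1.38),np.sin(1.38)
for n,x,y in [('brush',75,-53),('lens',-75,-53),('compass',75,53),('tape',-75,53)]: print(n,558+c*x-s*y,189.2+s*x+c*y)"
```

```text
brush top [624.442 254.829   1.376] 77.9 1416.0
brush wall [626.03  258.384   1.362] 146.3 1416.0
lens top [596.514 107.692   1.373] 58.8 1328.0
lens wall [597.731 109.445   1.371] 135.0 1328.0
compass top [519.873 275.269   1.354] 36.0 959.0
compass wall [519.641 278.337   1.368] 104.7 959.0
tape top [491.376 128.552   1.362] 44.5 837.0
tape wall [492.034 130.3     1.387] 81.3 837.0
brush 624.2612994570726 252.78805071914178
lens 595.8151747623975 105.51002116328779
compass 520.1848252376025 272.8899788367122
tape 491.7387005429274 125.61194928085824
```

```bash
cat > fit2.py <<'E'
from fit import *
d=np.load('pics/top0d.npy')
vv,uu=np.mgrid[0:400,0:640]
H=cloud(C,np.c_[uu.ravel(),vv.ravel()],d.ravel())
h=H[:,2].reshape(400,640)
mk=((h>4)&(d>0))
mk=cv2.morphologyEx(mk.astype(np.uint8),cv2.MORPH_OPEN,np.ones((2,2)))
n,l,s,ce=cv2.connectedComponentsWithStats(mk)
for i in range(1,n):
    if s[i,4]>50: print(i,s[i],ce[i].round(1))
def hullrender(parts,q,win):
    u0,v0,u1,v1=win; im=np.zeros(((v1-v0)*S,(u1-u0)*S),np.uint8)
    R=np.array([[np.cos(q[2]),-np.sin(q[2])],[np.sin(q[2]),np.cos(q[2])]])
    for P,z0,z1 in parts:
        Q=P@R.T+[q[0],q[1]]; uv=np.r_[proj(C,np.c_[Q,np.full(len(Q),z0)]),proj(C,np.c_[Q,np.full(len(Q),z1)])]
        cv2.fillConvexPoly(im,cv2.convexHull(np.round((uv+.5-[u0,v0])*S).astype(np.int32)),1)
    return im
def rr(x0,x1,w,c=8): x=[x0,x0+c,x1-c,x1]; return np.array([[x0,-w/2+c],[x0+c,-w/2],[x1-c,-w/2],[x1,-w/2+c],[x1,w/2-c],[x1-c,w/2],[x0+c,w/2],[x0,w/2-c]],float)
T=dict(tape=[(rect(-33,33,34),4,50),(rect(-24,24,34),4,60)],brush=[(rect(-65,1,23),4,15),(rect(1,65,50),4,16)],
 magnifier=[(circ(33,32),4,12),(rect(-65,2,14),4,12)],compass=[(circ(0,32),4,22)])
if __name__=='__main__':
  for nm,pt,c0 in [('tape',(379,214),(595,-134,1.57)),('brush',(458,286),(450,-300,2.57)),('magnifier',(365,284),(450,-120,1.48)),('compass',(454,213),(603,-309,0))]:
    win=dict(tape=(350,195,405,235),brush=(425,258,495,312),magnifier=(340,260,415,308),compass=(430,190,480,238))[nm]
    M=mk[win[1]:win[3],win[0]:win[2]]
    if nm=='magnifier':
        cs,_=cv2.findContours(M,cv2.RETR_EXTERNAL,cv2.CHAIN_APPROX_NONE); M=cv2.drawContours(M.copy(),cs,-1,1,-1)
    M=M.astype(np.float32)
    f=lambda q: np.abs(area(hullrender(T[nm],q,win))-M).sum()
    best=None
    for dx in(-8,0,8):
      for dy in (-8,0,8):
        for da in (-.15,.15):
          q0=np.array(c0)+[dx,dy,da]
          o=minimize(f,q0,method='Nelder-Mead',options=dict(initial_simplex=np.array([q0,q0+[9,0,0],q0+[0,9,0],q0+[0,0,.15]])))
          if best is None or o.fun<best.fun: best=o
    print(nm,best.x.round(3),round(best.fun,1),M.sum())
    im=cv2.cvtColor(p[win[1]:win[3],win[0]:win[2]],cv2.COLOR_RGB2BGR); im=cv2.resize(im,None,fx=S,fy=S,interpolation=cv2.INTER_CUBIC)
    cs,_=cv2.findContours(hullrender(T[nm],best.x,win),cv2.RETR_EXTERNAL,cv2.CHAIN_APPROX_NONE); cv2.drawContours(im,cs,-1,(0,0,255),1)
    cv2.imwrite(f'pics/ov_{nm}.png',cv2.resize(im,(390,290)))
  I=[cv2.imread(f'pics/ov_{k}.png') for k in T]
  cv2.imwrite('pics/ov.png',np.vstack([np.hstack(I[:2]),np.hstack(I[2:])]))
E
python3 fit2.py
```

```text
1 [ 301  118   42   49 1431] [322.6 141.6]
2 [  77  122   67   50 1830] [114.  147.9]
3 [   0  139   94  122 4976] [ 38.6 195.4]
4 [ 397  140   58   25 1053] [425.2 152.2]
5 [ 550  148   90   86 5455] [596.9 190.7]
6 [  149   171   163   129 15324] [231.2 234.6]
10 [439 200  30  29 671] [453.3 214. ]
13 [362 206  33  19 550] [378.7 215.2]
21 [ 432  268   56   40 1015] [456.8 287.1]
22 [349 270  59  30 886] [370.3 285.3]
23 [635 298   5  24  76] [637.6 306.7]
tape [ 595.877 -134.161    1.581] 67.3 550.0
brush [ 446.135 -318.846    2.047] 98.8 1015.0
magnifier [ 441.707 -134.387    1.417] 51.8 888.0
compass [ 6.02462e+02 -3.08369e+02  1.52000e-01] 36.4 671.0
```

View pics/ov.png

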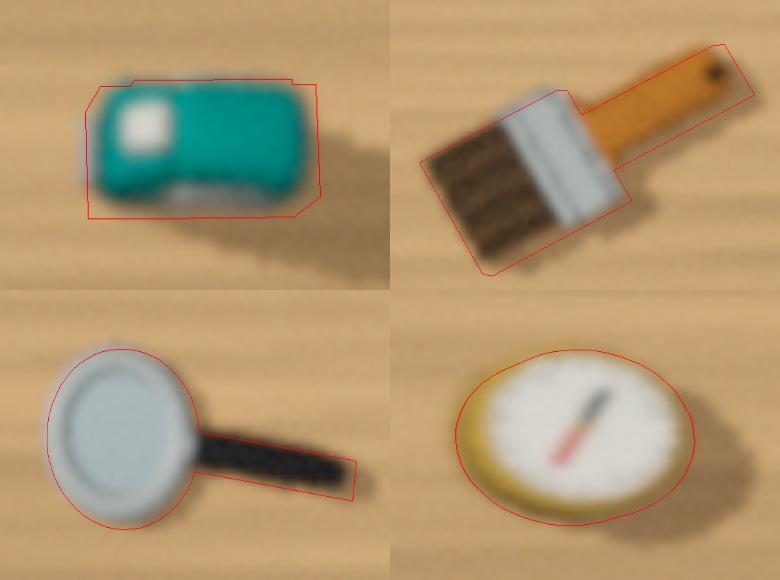

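```bash
sed -i 's/^mk=cv2.morph.*/mk=cv2.medianBlur(mk.astype(np.uint8),3)/' fit2.py; python3 fit2.py | tail -4
```

```text
tape [ 597.995 -132.187    1.579] 68.4 548.0
brush [ 448.476 -316.997    2.046] 90.6 1023.0
magnifier [ 443.943 -132.441    1.418] 50.9 891.0
compass [ 6.04819e+02 -3.06188e+02 -4.25000e-01] 30.0 676.0
```

View pics/ov.png

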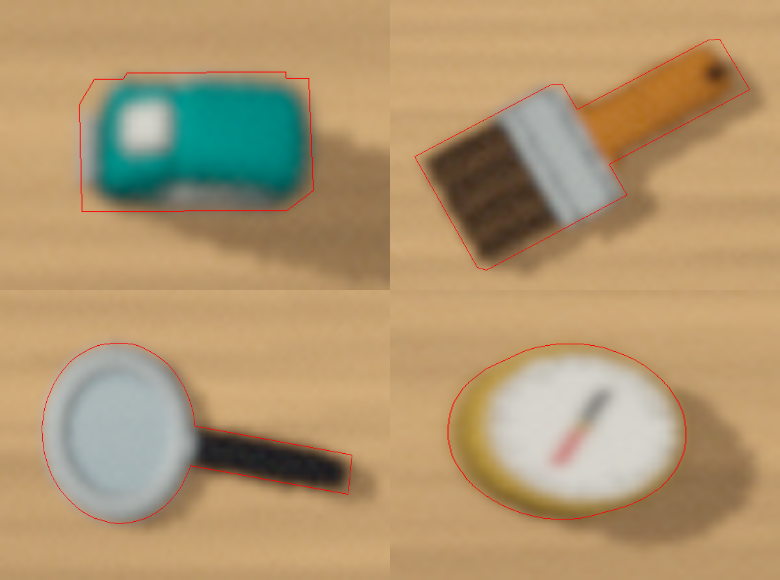

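```bash
cat > g.py <<'E'
from h import *
import sys
def delta(x,y,z,jaw=None):
    """remaining motion: rotation about tool x (deg) first, then shift in rotated tool axes (cm)"""
    s=r.sense(); R=Ro.from_euler('xyz',s['tcp_rot']).as_matrix()
    jy=np.arctan2(R[1,2],R[0,2]); 
    print('t',round(s['clock'],2),'pos',s['eef_pos'].round(1),'jaw yaw',round(jy,3),'toolx',R[:,0].round(3),'open',round(s['opening'],3),'F',s['contact_force'].round(1),'q',s['qpos'].round(2))
    w=0
    if jaw is not None:
        dy=(jaw-jy+np.pi/2)%np.pi-np.pi/2
        w=-dy # tool x is down
    # full target frame: exact down
    R2=R@Ro.from_rotvec([w,0,0]).as_matrix()
    d=R2.T@(np.array([x,y,z])-s['eef_pos'])/10
    # tilt fix
    ideal=np.array([0,0,-1.]); ax=np.cross(R2[:,0],ideal); 
    print('rot x deg',round(np.degrees(w),1),'tilt fix tool deg',np.degrees(R2.T@ax).round(2),'shift cm after rot',d.round(2),'opening mm hold',r.hold_point_z)
if __name__=='__main__':
    a=[float(v) for v in sys.argv[1:]]; delta(*a)
E
python3 g.py 597 -132 150 0
python3 - <<'E'
from m import *
d=np.load('pics/top0d.npy')
for n,uv in dict(mug=(322,125),stap=(425,148)).items(): print(n,cloud(C,[uv],[d[uv[1],uv[0]]]).round(0))
E
```

```text
t 0.15 pos [281.1 557.8 230.7] jaw yaw 1.104 toolx [-0.001 -0.001 -1.   ] open 1.0 F [ 0.8 -1.   0.1] q [ 1.1   0.35  1.63  0.    1.16 -0.  ]
rot x deg 63.3 tilt fix tool deg [ 0.   -0.03  0.05] shift cm after rot [  8.12 -68.97  31.6 ] opening mm hold 18.700000000000003
mug [[794. -10.  63.]]
stap [[ 748. -243.   45.]]
```

```bash
python3 g.py 605 -306 120 1.377
```

```text
t 0.15 pos [281.1 557.8 230.7] jaw yaw 1.104 toolx [-0.001 -0.001 -1.   ] open 1.0 F [ 0.8 -1.   0.1] q [ 1.1   0.35  1.63  0.    1.16 -0.  ]
rot x deg -15.6 tilt fix tool deg [ 0.   -0.06 -0.02] shift cm after rot [ 11.14 -48.43 -78.51] opening mm hold 18.700000000000003
```

Emit:
jog_arm([
  [-7.8,0,0,0,0,0,1],
  [-7.8,0,0,0,0,0,1],
  [0,0,0,0,-2,-3.2,1],
  [0,0,0,0,-2,-3.2,1],
  [0,0,0,0,-2,-3.2,1],
  [0,0,0,0,-2,-3.2,1],
  [0,0,0,0,-2,-3.2,1],
  [0,0,0,0,-2,-3.2,1],
  [0,0,0,0,-2,-3.2,1],
  [0,0,0,0,-2,-3.2,1],
  [0,0,0,0,-2,-3.2,1],
  [0,0,0,0,-2,-3.2,1],
  [0,0,0,0,-2,-3.2,1],
  [0,0,0,0,-2,-3.2,1],
  [0,0,0,0,-2,-3.2,1],
  [0,0,0,0,-2,-3.2,1],
  [0,0,0,0,-2,-3.2,1],
  [0,0,0,0,-2,-3.2,1],
  [0,0,0,0,-2,-3.2,1],
  [0,0,0,0,-2,-3.2,1],
], force=60)

```text
clock: 2.15
eef_pos: [523.3, -78.2, 231.2]
tcp_rot: [1.386, 1.571, 2.762]
contact_force: [1.1, 0.6, 0.8]
opening: 0.998
```

```bash
python3 g.py 605 -306 120 1.377
```

```text
t 2.15 pos [523.3 -78.2 231.2] jaw yaw 1.376 toolx [-0.  0. -1.] open 0.998 F [1.1 0.6 0.8] q [-0.15  0.2   1.84  0.    1.1  -1.53]
rot x deg -0.1 tilt fix tool deg [-0.    0.   -0.01] shift cm after rot [ 11.11 -12.4  -20.78] opening mm hold 18.700000000000003
```

Emit:
jog_arm([
  [0,0,0,0,-2.07,-3.46,1],
  [0,0,0,0,-2.07,-3.46,1],
  [0,0,0,0,-2.07,-3.46,1],
  [0,0,0,0,-2.07,-3.46,1],
  [0,0,0,2,-2.07,-3.46,1],
  [0,0,0,3,-2.05,-3.46,1],
  [0,0,0,3,0,0,1],
  [0,0,0,3,0,0,1],
  [0,0,0,0,0,0,1],
])

```text
clock: 3.05
eef_pos: [601.6, -303.0, 116.5]
tcp_rot: [1.298, 1.563, 2.674]
contact_force: [-0.5, 0.0, -0.3]
opening: 1.001
```

```bash
cat > w.py <<'E'
from h import *
import sys
n=sys.argv[1]
s=r.sense(); p,d=r.grab_frame('wrist'); cv2.imwrite(f'pics/{n}.png',p[:,:,::-1])
np.save(f'pics/{n}d.npy',d)
E
python3 g.py 605 -306 20 1.377; python3 w.py w1
```

```text
t 3.05 pos [ 601.6 -303.   116.5] jaw yaw 1.376 toolx [-0.007  0.004 -1.   ] open 1.001 F [-0.5  0.  -0.3] q [-0.47  0.55  1.61 -0.    1.   -1.84]
rot x deg -0.1 tilt fix tool deg [-0.    0.13 -0.46] shift cm after rot [ 9.65 -0.47 -0.25] opening mm hold 18.700000000000003
```

View pics/w1.png

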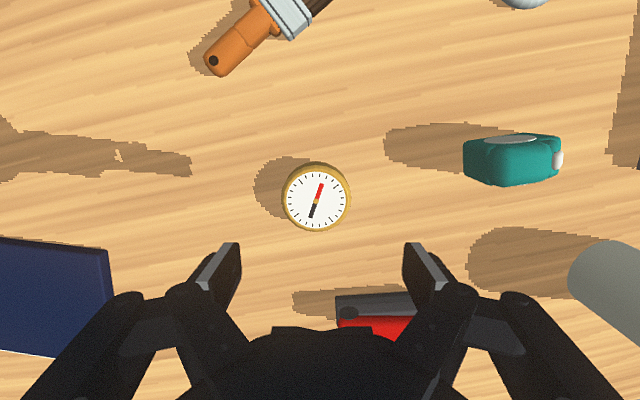

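```bash
python3 - <<'E'
from h import *
C=cam('wrist',r.sense()); d=np.load('pics/w1d.npy')
print(onz(C,[(316.5,200)],24).round(1), cloud(C,[(316,200)],[d[200,316]]).round(1))
E
python3 g.py 605 -306 20 1.377
```

```text
[[ 605.4 -308.4   24. ]] [[ 603.8 -308.5   29. ]]
t 3.1 pos [ 603.1 -303.4  119.3] jaw yaw 1.376 toolx [-0.004  0.002 -1.   ] open 0.999 F [0.3 0.5 0.2] q [-0.47  0.54  1.6   0.    1.   -1.84]
rot x deg -0.1 tilt fix tool deg [-0.    0.08 -0.27] shift cm after rot [ 9.93 -0.29 -0.23] opening mm hold 18.700000000000003
```

Emit:
jog_arm([
  [0,0,0,2,-0.2,-0.2,1],
  [0,0,0,3,-0.1,-0.1,1],
  [0,0,0,3,0,0,1],
  [0,0,0,1.5,0,0,1],
  [0,0,0,1,0,0,1],
  [0,0,0,0.5,0,0,1],
  [0,0,0,0,0,0,1],
  [0,0,0,0,0,0,1],
])

```text
clock: 3.9
eef_pos: [607.8, -308.0, 12.6]
tcp_rot: [-1.856, 1.569, -0.48]
contact_force: [0.8, 0.1, 0.5]
opening: 1.001
```

```bash
python3 g.py 604.5 -307 5 1.377;python3 w.py w2
```

```text
t 3.9 pos [ 607.8 -308.    12.6] jaw yaw 1.376 toolx [ 0.001 -0.001 -1.   ] open 1.001 F [0.8 0.1 0.5] q [-0.47  0.68  1.64 -0.    0.82 -1.85]
rot x deg -0.0 tilt fix tool deg [-0.   -0.03  0.09] shift cm after rot [0.76 0.34 0.04] opening mm hold 18.700000000000003
```

View pics/w2.png

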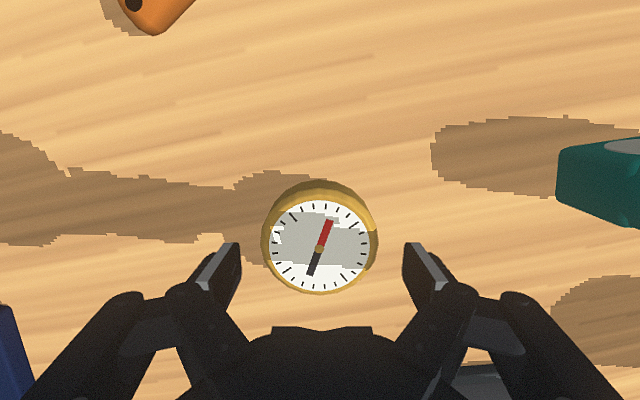

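Run:
```python
from h import *
s=r.sense();print(s['eef_pos']);C=cam('wrist',s); d=np.load('pics/w2d.npy')
print(onz(C,[(319,247)],24).round(1))
for uv in [(232,262),(225,270),(235,250),(408,262)]: print(uv,d[uv[1],uv[0]],cloud(C,[uv],[d[uv[1],uv[0]]]).round(1))
```

```text
[ 607.74664467 -307.9757919    12.62146359]
[[ 602.8 -308.3   24. ]]
(232, 262) 130.32213 [[ 594.5 -348.5   39.9]]
(225, 270) 121.94321 [[ 593.5 -348.8   48.4]]
(235, 250) 136.00171 [[ 591.8 -348.3   33.2]]
(408, 262) 135.93045 [[ 613.9 -265.6   34.8]]
```

Emit:
jog_arm([
  [0,0,0,0.5,0.42,0,1],
  [0,0,0,0.5,0,0,1],
  [0,0,0,0,0,0,1],
  [0,0,0,0,0,0,0.6],
  [0,0,0,0,0,0,0.4],
  [0,0,0,0,0,0,0.4],
  [0,0,0,0,0,0,0.4],
  [0,0,0,0,0,0,0.4],
  [0,0,0,0,0,0,0.4],
])

```text
clock: 4.85
eef_pos: [603.3, -307.1, 2.0]
tcp_rot: [-1.922, 1.57, -0.546]
contact_force: [-0.5, 0.8, 5.0]
opening: 0.722
```

```bash
python3 g.py 604.5 -307 5 1.377;python3 w.py w3
python3 - <<'E'
from h import *
s=r.sense();C=cam('wrist',s); d=np.load('pics/w3d.npy')
ok=d>0
vv,uu=np.where(ok); P=cloud(C,np.c_[uu,vv],d[vv,uu])
T=(P-s['eef_pos'])@Ro.from_euler('xyz',s['tcp_rot']).as_matrix()
m=(abs(T[:,2])>25)&(abs(T[:,2])<45)&(abs(T[:,1])<14)&(T[:,0]>-40)&(P[:,2]>4)
print(np.sort(T[m,0])[-20:])
E
```

```text
t 4.85 pos [ 603.3 -307.1    2. ] jaw yaw 1.376 toolx [ 0.001 -0.    -1.   ] open 0.722 F [-0.5  0.8  5. ] q [-0.47  0.69  1.65 -0.    0.8  -1.85]
rot x deg -0.0 tilt fix tool deg [ 0.   -0.02  0.05] shift cm after rot [-0.3  -0.12  0.03] opening mm hold 18.700000000000003
[-9.67199764 -9.6105691  -9.6007751  -9.5625668  -9.5056568  -9.45375368
 -9.38517727 -9.30309477 -9.17200649 -9.17075151 -9.11144209 -9.02602765
 -8.50573352 -8.48599154 -8.32279871 -6.77594829 -4.98380167 -3.73489443
 -3.44988393 -2.20481461]
```

View pics/w3.png

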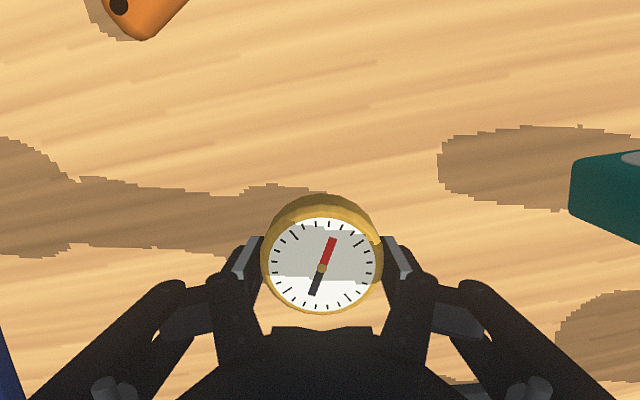

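Emit:
jog_arm([
  [0,0,0,-0.5,0,0,0.4],
  [0,0,0,-2,0,0,0.4],
  [0,0,0,-3,0,0,0.4],
  [0,0,0,-3,0,0,0.4],
  [0,0,0,-3,0,0,0.4],
  [0,0,0,-3,0,0,0.4],
  [0,0,0,-3,0,0,0.4],
  [0,0,0,-1,0,0,0.4],
  [0,0,0,0,0,0,0.4],
  [0,0,0,0,0,0,0.4],
])

```text
clock: 5.9
eef_pos: [602.1, -306.4, 184.9]
tcp_rot: [1.291, 1.569, 2.667]
contact_force: [0.1, 0.7, -0.9]
opening: 0.724
```

```bash
python3 g.py 519.9 275 187 1.377;python3 w.py w4
```

```text
t 5.9 pos [ 602.1 -306.4  184.9] jaw yaw 1.376 toolx [-0.002  0.001 -1.   ] open 0.724 F [ 0.1  0.7 -0.9] q [-0.47  0.47  1.56  0.    1.11 -1.85]
rot x deg -0.0 tilt fix tool deg [ 0.    0.03 -0.1 ] shift cm after rot [-0.15 19.27 55.47] opening mm hold 18.700000000000003
```

View pics/w4.png

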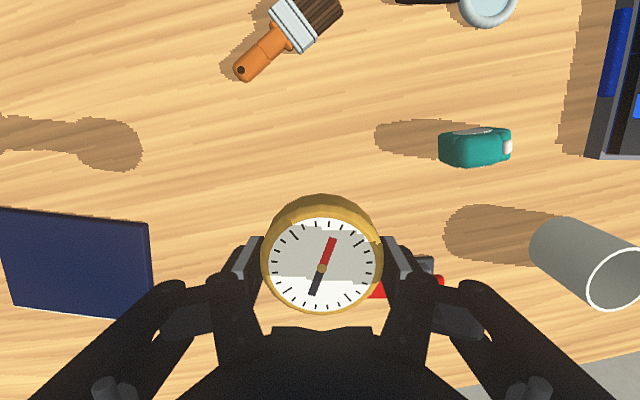

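Run:
```python
from h import *
s=r.sense();C=cam('wrist',s)
P=onz(C,[(321,266)],s['eef_pos'][2]+22); print((P-s['eef_pos'])@Ro.from_euler('xyz',s['tcp_rot']).as_matrix(), P, s['eef_pos'])
```

```text
[[-22.00067536  -0.14007852  -0.24384487]] [[ 602.01809323 -306.60059894  206.36716033]] [ 601.87181945 -306.30495994  184.36716033]
```

Emit:
jog_arm([
  [0,0,0,0,1,3,0.4],
  [0,0,0,0,1.4,4,0.4],
  [0,0,0,0,1.4,4,0.4],
  [0,0,0,0,1.4,4,0.4],
  [0,0,0,0,1.4,4,0.4],
  [0,0,0,0,1.4,4,0.4],
  [0,0,0,0,1.4,4,0.4],
  [0,0,0,0,1.4,4,0.4],
  [0,0,0,0,1.4,4,0.4],
  [0,0,0,0,1.4,4,0.4],
  [0,0,0,0,1.4,4,0.4],
  [0,0,0,0,1.4,4,0.4],
  [0,0,0,0,1.4,4,0.4],
  [0,0,0,2,1.4,4,0.4],
  [0,0,0,2,1.05,3,0.4],
  [0,0,0,2,0.4,1.4,0.4],
  [0,0,0,2,0,0,0.4],
  [0,0,0,1,0,0,0.4],
  [0,0,0,0,0,0,0.4],
  [0,0,0,0,0,0,0.4],
])

```text
clock: 7.95
eef_pos: [515.1, 315.4, 96.3]
tcp_rot: [2.337, 1.57, -2.571]
contact_force: [0.4, -0.3, -0.5]
opening: 0.723
```

```bash
python3 g.py 519.9 275 24 1.377;python3 w.py w5
```

```text
t 7.95 pos [515.1 315.4  96.3] jaw yaw 1.376 toolx [-0.001 -0.    -1.   ] open 0.723 F [ 0.4 -0.3 -0.5] q [ 0.55  0.48  1.79 -0.    0.88 -0.83]
rot x deg -0.1 tilt fix tool deg [ 0.   -0.03 -0.03] shift cm after rot [ 7.23 -1.25 -3.87] opening mm hold 18.700000000000003
```

View pics/w5.png

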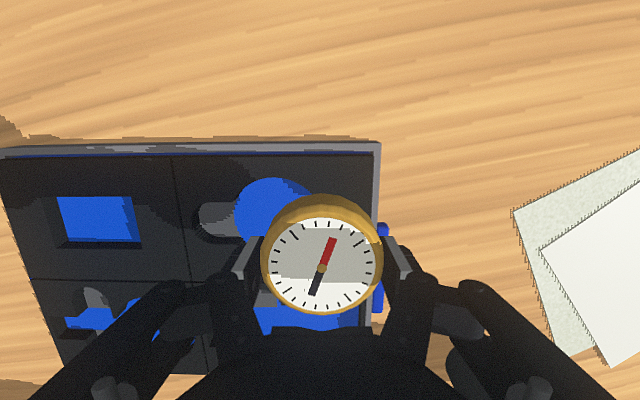

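Emit:
jog_arm([
  [0,0,0,0,-0.6,-2,0.4],
  [0,0,0,0,-0.65,-1.87,0.4],
  [0,0,0,0,0,0,0.4],
  [0,0,0,0,0,0,0.4],
  [0,0,0,0,0,0,0.4],
])

```text
clock: 8.5
eef_pos: [520.4, 276.1, 97.1]
tcp_rot: [-0.743, 1.569, 0.633]
contact_force: [0.4, -0.2, -1.4]
opening: 0.726
```

```bash
python3 g.py 519.9 275 24 1.377;python3 w.py w6
python3 - <<'E'
from h import *
s=r.sense();C=cam('wrist',s);im=cv2.imread('pics/w6.png')
sys_=__import__('fit')
R=lambda a:np.array([[np.cos(a),-np.sin(a)],[np.sin(a),np.cos(a)]])
for nm,(x,y) in dict(tape=(491.4,128.5),brush=(624.4,254.8),lens=(596.5,107.7),compass=(519.9,275)).items():
    for P in sys_.shapes[nm]:
        Q=P@R(1.377).T+[x,y]; uv=proj(C,np.c_[Q,np.full(len(Q),36)])
        if abs(uv).max()<3000: cv2.polylines(im,[np.round(uv).astype(np.int32)],True,(0,0,255),1)
cv2.imwrite('pics/w6o.png',im)
E
```

```text
t 8.5 pos [520.4 276.1  97.1] jaw yaw 1.376 toolx [ 0.001  0.001 -1.   ] open 0.726 F [ 0.4 -0.2 -1.4] q [ 0.49  0.45  1.82  0.    0.87 -0.89]
rot x deg -0.1 tilt fix tool deg [-0.    0.06  0.06] shift cm after rot [ 7.31  0.03 -0.12] opening mm hold 18.700000000000003
```

View pics/w6o.png

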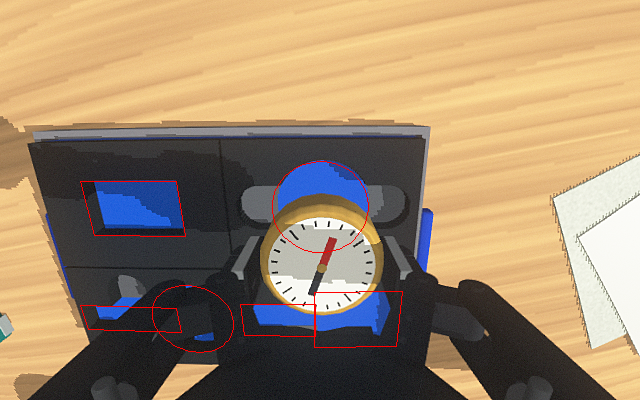

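Emit:
jog_arm([
  [0,0,0,2,0,-0.1,0.4],
  [0,0,0,2,0,0,0.4],
  [0,0,0,1,0,0,0.4],
  [0,0,0,0.5,0,0,0.4],
  [0,0,0,0.5,0,0,0.4],
  [0,0,0,0.5,0,0,0.4],
  [0,0,0,0.3,0,0,0.4],
  [0,0,0,0.3,0,0,0.4],
  [0,0,0,0,0,0,0.4],
  [0,0,0,0,0,0,0.4],
])

```text
clock: 9.55
eef_pos: [519.8, 274.6, 25.5]
tcp_rot: [-0.83, 1.571, 0.546]
contact_force: [-0.1, -0.3, -0.7]
opening: 0.728
```

Emit:
jog_arm([
  [0,0,0,0.1,0,0,0.4],
  [0,0,0,0.1,0,0,0.4],
  [0,0,0,0,0,0,0.4],
  [0,0,0,0,0,0,0.4],
])

```text
clock: 9.95
eef_pos: [519.9, 274.6, 24.0]
tcp_rot: [-0.983, 1.57, 0.394]
contact_force: [-1.1, 0.6, 5.4]
opening: 0.729
```

```bash
python3 g.py 519.9 275 24 1.377;python3 w.py w7
```

```text
t 9.95 pos [519.9 274.6  24. ] jaw yaw 1.376 toolx [ 0.  0. -1.] open 0.729 F [-1.1  0.6  5.4] q [ 0.48  0.56  1.85 -0.    0.73 -0.89]
rot x deg -0.0 tilt fix tool deg [0.   0.02 0.02] shift cm after rot [-0.    0.    0.04] opening mm hold 18.700000000000003
```

View pics/w7.png

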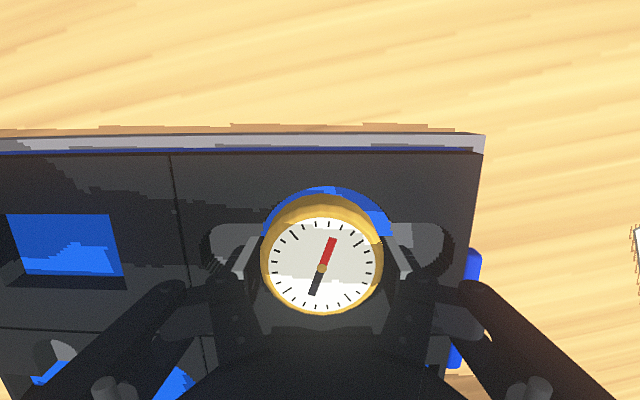

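Emit:
jog_arm([
  [0,0,0,0,0,0,0.85],
  [0,0,0,0,0,0,1],
  [0,0,0,0,0,0,1],
  [0,0,0,0,0,0,1],
  [0,0,0,-1,0,0,1],
  [0,0,0,-2,0,0,1],
  [0,0,0,-3,0,0,1],
  [0,0,0,-3,0,0,1],
  [0,0,0,-3,0,0,1],
  [0,0,0,-3,0,0,1],
  [0,0,0,-1,0,0,1],
])

```text
clock: 11.1
eef_pos: [521.1, 275.3, 187.3]
tcp_rot: [-0.891, 1.566, 0.485]
contact_force: [0.7, -0.7, -0.1]
opening: 0.997
```

```bash
python3 w.py w8; python3 g.py 456.7 -333 120 0.475
```

```text
t 11.15 pos [521.2 275.3 187.3] jaw yaw 1.376 toolx [ 0.005  0.003 -1.   ] open 0.996 F [0.9 0.4 0.8] q [ 0.48  0.34  1.76 -0.    1.04 -0.89]
rot x deg 51.6 tilt fix tool deg [ 0.    0.31 -0.  ] shift cm after rot [  6.55 -51.15 -33.59] opening mm hold 18.700000000000003
```

View pics/w8.png

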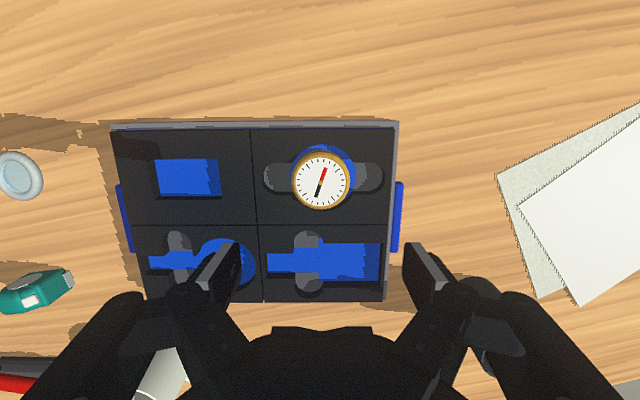

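Emit:
jog_arm([
  [8.6,0,0,0,0,0,1],
  [8.6,0,0,0,0,0,1],
  [8.6,0,0,0,0,0,1],
  [8.6,0,0,0,0,0,1],
  [8.6,0,0,0,0,0,1],
  [8.6,0,0,0,0,0,1],
  [0,0,0,0,-3.2,-2.1,1],
  [0,0,0,0,-3.2,-2.1,1],
  [0,0,0,0,-3.2,-2.1,1],
  [0,0,0,0,-3.2,-2.1,1],
  [0,0,0,0,-3.2,-2.1,1],
  [0,0,0,0,-3.2,-2.1,1],
  [0,0,0,0,-3.2,-2.1,1],
  [0,0,0,0,-3.2,-2.1,1],
  [0,0,0,0,-3.2,-2.1,1],
  [0,0,0,0,-3.2,-2.1,1],
  [0,0,0,0,-3.2,-2.1,1],
  [0,0,0,0,-3.2,-2.1,1],
  [0,0,0,0,-3.2,-2.1,1],
  [0,0,0,0,-3.2,-2.1,1],
])

```text
clock: 13.15
eef_pos: [462.7, -259.6, 182.3]
tcp_rot: [2.125, 1.569, 2.601]
contact_force: [1.0, -0.2, 0.8]
opening: 1.001
```

Emit:
jog_arm([
  [0,0,0,2,-3.2,-2.1,1],
  [0,0,0,2,-3.1,-2.1,1],
  [0,0,0,2,0,0,1],
  [0,0,0,0,0,0,1],
  [0,0,0,0,0,0,1],
  [0,0,0,0,0,0,1],
])

```text
clock: 13.75
eef_pos: [455.8, -333.2, 124.0]
tcp_rot: [-1.046, 1.57, -0.569]
contact_force: [-0.3, 0.1, 0.5]
opening: 0.999
```

```bash
python3 w.py w9; python3 g.py 456.7 -333 120 0.475
```

```text
t 13.8 pos [ 456.  -333.2  124.3] jaw yaw 0.477 toolx [ 0.001 -0.001 -1.   ] open 1.002 F [-0.2 -0.3 -0.4] q [-0.63  0.39  1.86  0.    0.9  -1.11]
rot x deg 0.1 tilt fix tool deg [-0.    0.03  0.06] shift cm after rot [ 0.43 -0.01  0.08] opening mm hold 18.700000000000003
```

View pics/w9.png

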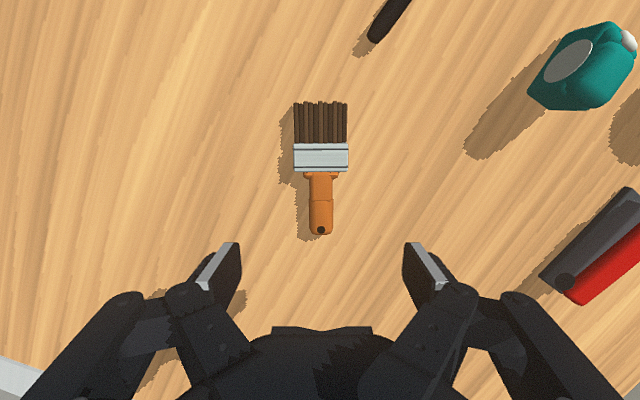

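Run:
```python
from h import *
s=r.sense();C=cam('wrist',s);R=Ro.from_euler('xyz',s['tcp_rot']).as_matrix()
print(((onz(C,[(321,171),(321,236),(321,101)],14)-s['eef_pos'])@R).round(1))
```

```text
[[ 1.103e+02  1.980e+01 -1.000e-01]
 [ 1.103e+02 -4.640e+01 -2.000e-01]
 [ 1.102e+02  8.190e+01 -0.000e+00]]
```

Emit:
jog_arm([
  [0,0,0,3,0,0,0.6],
  [0,0,0,3,0,0,0.6],
  [0,0,0,3,0,0,0.6],
  [0,0,0,1.5,0,0,0.6],
  [0,0,0,1,0,0,0.6],
  [0,0,0,0.5,0,0,0.6],
  [0,0,0,0,0,0,0.6],
  [0,0,0,0,0,0,0.6],
])

```text
clock: 14.6
eef_pos: [456.0, -334.1, 4.3]
tcp_rot: [-1.114, 1.569, -0.637]
contact_force: [0.3, 0.3, -0.2]
opening: 0.6
```

```bash
python3 g.py 456.7 -333 3 0.475
```

```text
t 14.6 pos [ 456.  -334.1    4.3] jaw yaw 0.476 toolx [ 0.001 -0.001 -1.   ] open 0.6 F [ 0.3  0.3 -0.2] q [-0.63  0.57  1.91 -0.    0.66 -1.11]
rot x deg 0.1 tilt fix tool deg [-0.    0.04  0.08] shift cm after rot [0.13 0.06 0.11] opening mm hold 18.700000000000003
```

Emit:
jog_arm([
  [0,0,0,0,0,0.1,0.4],
  [0,0,0,0,0,0,0.1],
  [0,0,0,0,0,0,0],
  [0,0,0,0,0,0,0],
  [0,0,0,0,0,0,0],
  [0,0,0,0,0,0,0],
], force=60)

```text
clock: 15.2
eef_pos: [456.8, -333.5, 4.4]
tcp_rot: [-1.07, 1.569, -0.594]
contact_force: [-0.5, 1.1, 7.3]
opening: 0.257
```

```bash
python3 g.py 456.7 -333 3 0.475;python3 w.py w10
```

```text
t 15.2 pos [ 456.8 -333.5    4.4] jaw yaw 0.476 toolx [ 0.001 -0.001 -1.   ] open 0.257 F [-0.5  1.1  7.3] q [-0.63  0.57  1.91  0.    0.66 -1.11]
rot x deg 0.1 tilt fix tool deg [0.   0.04 0.07] shift cm after rot [0.14 0.05 0.02] opening mm hold 18.700000000000003
```

View pics/w10.png

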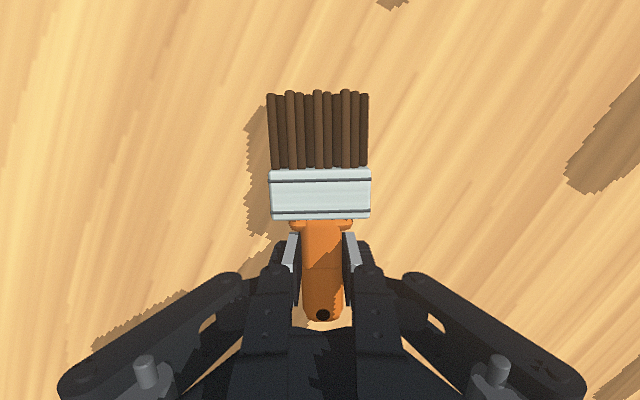

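Emit:
jog_arm([
  [0,0,0,-0.5,0,0,0],
  [0,0,0,-2,0,0,0],
  [0,0,0,-3,0,0,0],
  [0,0,0,-3,0,0,0],
  [0,0,0,-3,0,0,0],
  [0,0,0,-3,0,0,0],
  [0,0,0,-2.5,0,0,0],
  [0,0,0,-1,0,0,0],
  [7.7,0,0,0,0,0,0],
  [7.7,0,0,0,0,0,0],
  [7.7,0,0,0,0,0,0],
  [7.7,0,0,0,0,0,0],
  [7.6,0,0,0,0,0,0],
  [0,0,0,0,0,0,0],
  [0,0,0,0,0,0,0],
])

```text
clock: 16.75
eef_pos: [455.9, -333.0, 182.9]
tcp_rot: [2.691, 1.57, 2.501]
contact_force: [0.0, 1.9, -1.1]
opening: 0.257
```

```bash
python3 g.py 620.9 237.1 100 -0.194;python3 w.py w11
```

```text
t 16.75 pos [ 455.9 -333.   182.9] jaw yaw -0.19 toolx [-0.001  0.001 -1.   ] open 0.257 F [ 0.   1.9 -1.1] q [-0.63  0.31  1.81  0.    1.02 -0.44]
rot x deg 0.2 tilt fix tool deg [-0.   -0.05 -0.02] shift cm after rot [ 8.31 59.12  5.21] opening mm hold 18.700000000000003
```

View pics/w11.png

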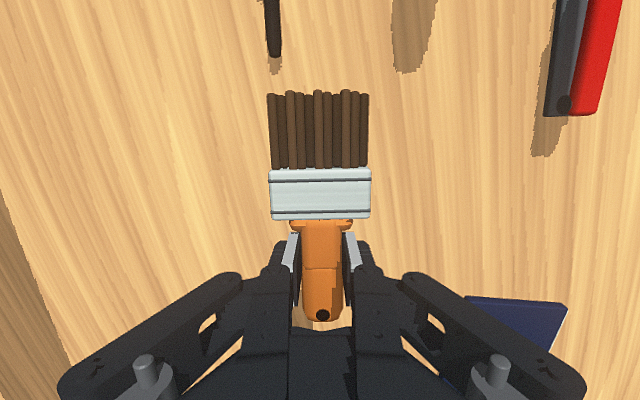

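Held firmly and level. Travel 59.12 / 5.21 cm in 15 rows.

Emit:
jog_arm([
  [0,0,0,0,3,0.2,0],
  [0,0,0,0,4,0.35,0],
  [0,0,0,0,4,0.35,0],
  [0,0,0,0,4,0.35,0],
  [0,0,0,0,4,0.35,0],
  [0,0,0,0,4,0.35,0],
  [0,0,0,0,4,0.35,0],
  [0,0,0,0,4,0.35,0],
  [0,0,0,0,4,0.35,0],
  [0,0,0,0,4,0.35,0],
  [0,0,0,0,4,0.35,0],
  [0,0,0,0,4,0.35,0],
  [0,0,0,0,4,0.35,0],
  [0,0,0,0,4,0.35,0],
  [0,0,0,2,3,0.35,0],
  [0,0,0,2,1.1,0.1,0],
  [0,0,0,2,0,0,0],
  [0,0,0,1,0,0,0],
  [0,0,0,0,0,0,0],
  [0,0,0,0,0,0,0],
])

```text
clock: 18.8
eef_pos: [621.4, 236.4, 113.9]
tcp_rot: [0.399, 1.57, 0.206]
contact_force: [0.3, -0.1, -1.2]
opening: 0.256
```

```bash
cat > ov.py <<'E'
from h import *
import sys
from fit import shapes
n=sys.argv[1]
s=r.sense();p,d=r.grab_frame('wrist');np.save(f'pics/{n}d.npy',d);im=p[:,:,::-1].copy();C=cam('wrist',s)
R=lambda a:np.array([[np.cos(a),-np.sin(a)],[np.sin(a),np.cos(a)]])
for nm,(x,y) in dict(tape=(491.4,128.5),brush=(624.4,254.8),lens=(596.5,107.7),compass=(519.9,275)).items():
    for P in shapes[nm]:
        Q=P@R(1.377).T+[x,y]; uv=proj(C,np.c_[Q,np.full(len(Q),36)])
        if abs(uv).max()<3000: cv2.polylines(im,[np.round(uv).astype(np.int32)],True,(0,0,255),1)
cv2.imwrite(f'pics/{n}.png',im)
E
python3 ov.py w12;python3 g.py 620.9 237.1 27 -0.194
```

```text
t 18.85 pos [621.8 236.5 114.4] jaw yaw -0.194 toolx [ 0.001  0.    -1.   ] open 0.259 F [ 0.5  0.1 -0.9] q [ 0.36  0.53  1.63 -0.    0.97  0.56]
rot x deg 0.0 tilt fix tool deg [ 0.    0.07 -0.04] shift cm after rot [ 8.74  0.03 -0.11] opening mm hold 18.700000000000003
```

View pics/w12.png

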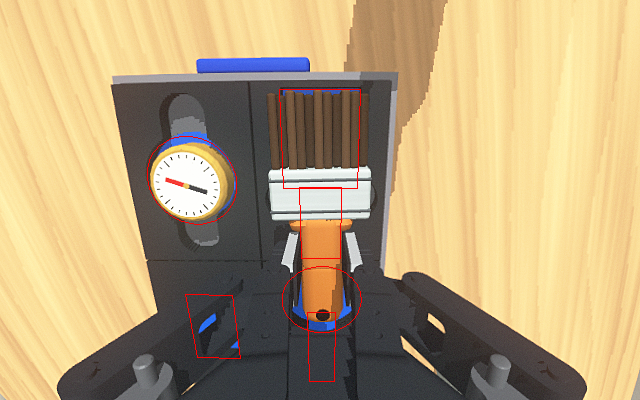

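Emit:
jog_arm([
  [0,0,0,2,0,-0.1,0],
  [0,0,0,2,0,0,0],
  [0,0,0,2,0,0,0],
  [0,0,0,1,0,0,0],
  [0,0,0,0.5,0,0,0],
  [0,0,0,0.4,0,0,0],
  [0,0,0,0.4,0,0,0],
  [0,0,0,0.2,0,0,0],
  [0,0,0,0,0,0,0],
  [0,0,0,0,0,0,0],
])

```text
clock: 19.85
eef_pos: [620.4, 237.0, 28.7]
tcp_rot: [0.584, 1.57, 0.39]
contact_force: [0.1, -0.0, -0.5]
opening: 0.254
```

```bash
python3 ov.py w13;python3 g.py 620.9 237.1 26.4 -0.194
```

```text
t 19.9 pos [620.4 237.   28.7] jaw yaw -0.194 toolx [ 0.  0. -1.] open 0.258 F [ 0.4 -0.  -0.4] q [ 0.36  0.64  1.67 -0.    0.83  0.56]
rot x deg 0.0 tilt fix tool deg [ 0.    0.02 -0.01] shift cm after rot [0.23 0.02 0.05] opening mm hold 18.700000000000003
```

View pics/w13.png

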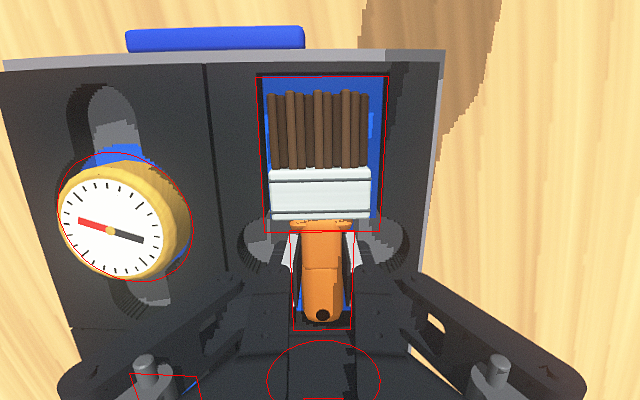

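Emit:
jog_arm([
  [0,0,0,0.15,0,0,0],
  [0,0,0,0.1,0,0,0],
  [0,0,0,0,0,0,0],
  [0,0,0,0,0,0,0.35],
  [0,0,0,0,0,0,0.5],
  [0,0,0,0,0,0,0.5],
  [0,0,0,0,0,0,0.5],
  [0,0,0,-1,0,0,0.5],
  [0,0,0,-2,0,0,0.5],
  [0,0,0,-3,0,0,0.5],
  [0,0,0,-3,0,0,0.7],
  [0,0,0,-3,0,0,0.7],
  [0,0,0,-3,0,0,0.7],
  [0,0,0,-1,0,0,0.7],
  [0,0,0,0,0,0,0.7],
  [0,0,0,0,0,0,0.7],
])

```text
clock: 21.5
eef_pos: [619.6, 236.7, 185.0]
tcp_rot: [-2.583, 1.57, -2.777]
contact_force: [0.5, 0.1, 0.4]
opening: 0.7
```

```bash
python3 ov.py w14;python3 - <<'E'
import numpy as np
a=1.418; print(443.9-22*np.cos(a),-132.4-22*np.sin(a))
E
python3 g.py 440.5 -154.2 120 -0.153
```

```text
440.5515456232963 -154.14368536580528
t 21.55 pos [619.3 236.5 184.4] jaw yaw -0.194 toolx [-0.002 -0.001 -1.   ] open 0.697 F [-0.6 -0.2  0.1] q [ 0.36  0.46  1.59 -0.    1.1   0.56]
rot x deg -2.3 tilt fix tool deg [-0.   -0.11  0.07] shift cm after rot [  6.51 -41.33 -11.7 ] opening mm hold 18.700000000000003
```

View pics/w14.png

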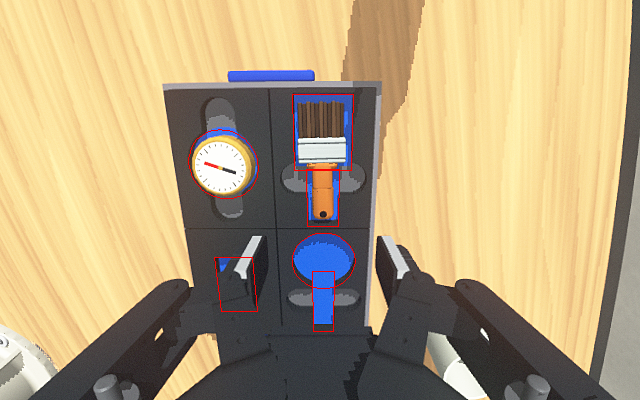

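Compass and brush lie inside their cut-outs; on to the magnifier.

Emit:
jog_arm([
  [-2.3,0,0,0,0,0,0.7],
  [0,0,0,0,-3,-0.85,0.7],
  [0,0,0,0,-4,-1.13,0.7],
  [0,0,0,0,-4,-1.13,0.7],
  [0,0,0,0,-4,-1.13,0.7],
  [0,0,0,0,-4,-1.13,0.7],
  [0,0,0,0,-4,-1.13,0.7],
  [0,0,0,0,-4,-1.13,0.7],
  [0,0,0,0,-4,-1.13,0.7],
  [0,0,0,0,-4,-1.13,0.7],
  [0,0,0,2,-4,-1.13,0.7],
  [0,0,0,2,-2.3,-0.7,0.7],
  [0,0,0,2,0,0,0.7],
  [0,0,0,0.5,0,0,0.7],
  [0,0,0,0,0,0,0.7],
  [0,0,0,0,0,0,0.7],
  [0,0,0,0,0,0,0.7],
])

```text
clock: 23.25
eef_pos: [441.8, -153.0, 121.5]
tcp_rot: [-0.189, 1.57, -0.342]
contact_force: [0.2, 0.2, 0.5]
opening: 0.699
```

```bash
python3 w.py w15; python3 g.py 440.5 -154.2 4 -0.153
```

```text
t 23.3 pos [ 441.8 -153.   121.6] jaw yaw -0.153 toolx [ 0.001 -0.    -1.   ] open 0.7 F [-0.1 -0.2  0.8] q [-0.34  0.26  2.06  0.    0.82 -0.18]
rot x deg 0.0 tilt fix tool deg [0.   0.07 0.01] shift cm after rot [11.76 -0.13 -0.12] opening mm hold 18.700000000000003
```

View pics/w15.png

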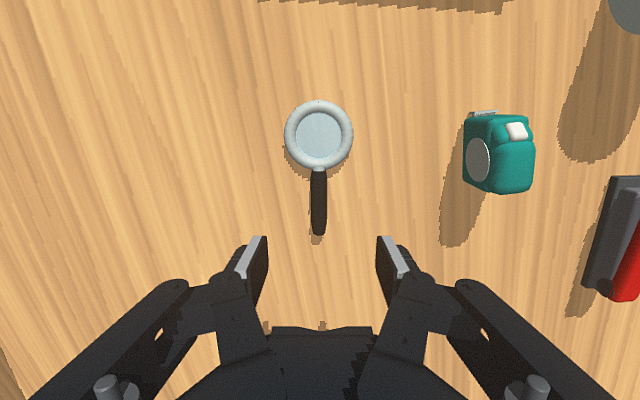

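Run:
```python
from h import *
s=r.sense();C=cam('wrist',s);R=Ro.from_euler('xyz',s['tcp_rot']).as_matrix()
print(((onz(C,[(319,236),(318,135),(318.5,99),(318.5,170)],8)-s['eef_pos'])@R).round(1))
```

```text
[[113.6 -47.7  -2. ]
 [113.6  52.8  -2.6]
 [113.6  84.   -2. ]
 [113.6  20.4  -2.3]]
```

Emit:
jog_arm([
  [0,0,0,3,-0.25,-0.2,0.6],
  [0,0,0,3,0,0,0.6],
  [0,0,0,3,0,0,0.6],
  [0,0,0,1.5,0,0,0.6],
  [0,0,0,0.8,0,0,0.6],
  [0,0,0,0.5,0,0,0.6],
  [0,0,0,0,0,0,0.6],
  [0,0,0,0,0,0,0.6],
])

```text
clock: 24.1
eef_pos: [439.4, -155.6, 3.6]
tcp_rot: [-0.206, 1.569, -0.36]
contact_force: [-0.5, -0.6, -0.4]
opening: 0.601
```

```bash
python3 g.py 440.5 -155 4 -0.153
```

```text
t 24.1 pos [ 439.4 -155.6    3.6] jaw yaw -0.154 toolx [ 0.001 -0.    -1.   ] open 0.601 F [-0.5 -0.6 -0.4] q [-0.34  0.47  2.12 -0.    0.54 -0.19]
rot x deg -0.0 tilt fix tool deg [-0.    0.08  0.02] shift cm after rot [-0.04  0.08  0.1 ] opening mm hold 18.700000000000003
```

Emit:
jog_arm([
  [0,0,0,0,0.05,0,0.4],
  [0,0,0,0,0,0,0.2],
  [0,0,0,0,0,0,0],
  [0,0,0,0,0,0,0],
  [0,0,0,0,0,0,0],
  [0,0,0,0,0,0,0],
], force=80)

```text
clock: 24.7
eef_pos: [439.2, -155.0, 3.7]
tcp_rot: [-0.207, 1.57, -0.36]
contact_force: [-1.3, 1.2, 10.6]
opening: 0.162
```

```bash
python3 g.py 440.5 -155 4 -0.153; python3 w.py w16
```

```text
t 24.7 pos [ 439.2 -155.     3.7] jaw yaw -0.154 toolx [ 0.001 -0.    -1.   ] open 0.162 F [-1.3  1.2 10.6] q [-0.34  0.47  2.12 -0.    0.54 -0.19]
rot x deg -0.0 tilt fix tool deg [-0.    0.05  0.01] shift cm after rot [-0.03  0.02  0.13] opening mm hold 18.700000000000003
```

View pics/w16.png

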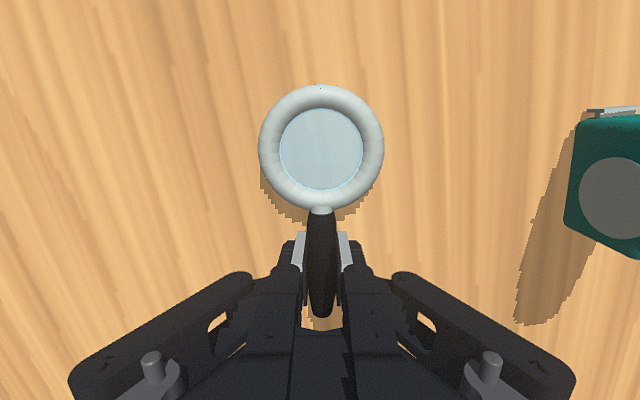

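Run:
```python
from h import *
s=r.sense();C=cam('wrist',s);R=Ro.from_euler('xyz',s['tcp_rot']).as_matrix()
print(((onz(C,[(321,147),(321,84),(321,210)],9)-s['eef_pos'])@R).round(1))
```

```text
[[-5.3 56.8  0.3]
 [-5.3 86.   0.4]
 [-5.3 23.8  0.3]]
```

Emit:
jog_arm([
  [0,0,0,-0.5,0,0,0],
  [0,0,0,-2,0,0,0],
  [0,0,0,-3,0,0,0],
  [0,0,0,-3,0,0,0],
  [0,0,0,-3,0,0,0],
  [0,0,0,-3,0,0,0],
  [0,0,0,-2.5,0,0,0],
  [0,0,0,-1,0,0,0],
  [2.3,0,0,0,0,0,0],
  [0,0,0,0,0,0,0],
  [0,0,0,0,0,0,0],
])

```text
clock: 25.85
eef_pos: [438.2, -154.8, 182.2]
tcp_rot: [3.008, 1.569, 2.815]
contact_force: [-0.3, -0.1, -0.0]
opening: 0.159
```

```bash
python3 w.py w17
python3 - <<'E'
import numpy as np
a=1.377; print(596.5-22*np.cos(a),107.7-22*np.sin(a))
E
python3 g.py 592.3 86.1 100 -0.194
```

```text
592.2631182500747 86.11183581132592
t 25.9 pos [ 438.3 -154.8  182.1] jaw yaw -0.193 toolx [-0.001  0.001 -1.   ] open 0.158 F [-0.2  0.1 -1.4] q [-0.34  0.16  2.01 -0.    0.97 -0.15]
rot x deg 0.1 tilt fix tool deg [-0.   -0.08 -0.01] shift cm after rot [ 8.2  26.6  10.48] opening mm hold 18.700000000000003
```

View pics/w17.png

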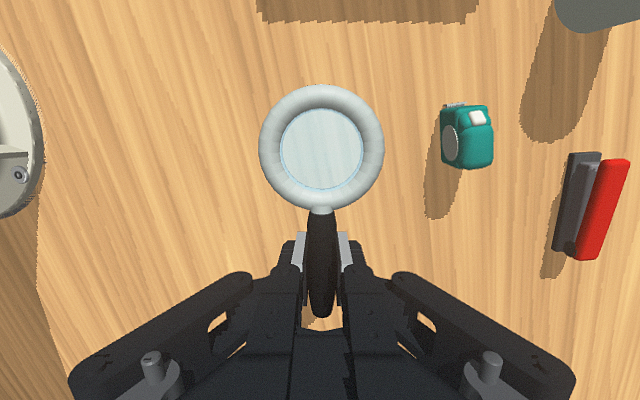

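Emit:
jog_arm([
  [0,0,0,0,2,0.8,0],
  [0,0,0,0,3.3,1.3,0],
  [0,0,0,0,3.3,1.3,0],
  [0,0,0,0,3.3,1.3,0],
  [0,0,0,0,3.3,1.3,0],
  [0,0,0,0,3.3,1.3,0],
  [0,0,0,0,3.3,1.3,0],
  [0,0,0,2,3,1.2,0],
  [0,0,0,2,1.8,0.7,0],
  [0,0,0,2,0,0,0],
  [0,0,0,2,0,0,0],
  [0,0,0,1,0,0,0],
  [0,0,0,0,0,0,0],
  [0,0,0,0,0,0,0],
  [0,0,0,0,0,0,0],
])

```text
clock: 27.4
eef_pos: [593.8, 85.8, 93.9]
tcp_rot: [0.329, 1.569, 0.135]
contact_force: [-0.5, 0.4, -1.5]
opening: 0.161
```

```bash
python3 ov.py w18;python3 g.py 592.3 86.1 25.7 -0.194
```

```text
t 27.45 pos [593.8  85.8  94. ] jaw yaw -0.194 toolx [ 0.002  0.    -1.   ] open 0.157 F [-1.2 -0.4 -1.1] q [ 0.14  0.47  1.8  -0.    0.87  0.34]
rot x deg -0.0 tilt fix tool deg [ 0.    0.09 -0.03] shift cm after rot [ 6.83 -0.   -0.17] opening mm hold 18.700000000000003
```

View pics/w18.png

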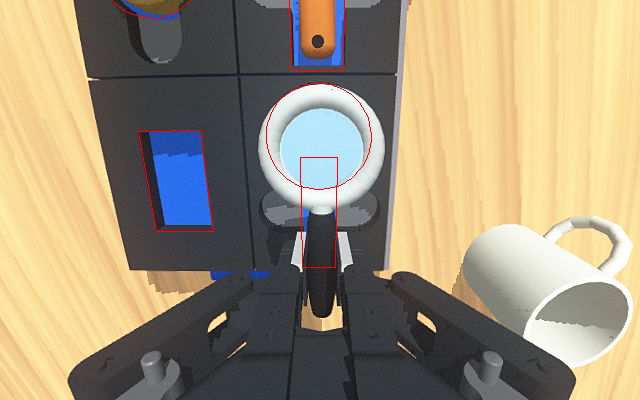

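Emit:
jog_arm([
  [0,0,0,2,0,-0.1,0],
  [0,0,0,2,0,0,0],
  [0,0,0,1,0,0,0],
  [0,0,0,0.5,0,0,0],
  [0,0,0,0.4,0,0,0],
  [0,0,0,0.4,0,0,0],
  [0,0,0,0.2,0,0,0],
  [0,0,0,0,0,0,0],
  [0,0,0,0,0,0,0],
])

```text
clock: 28.35
eef_pos: [592.3, 86.1, 28.2]
tcp_rot: [0.341, 1.57, 0.147]
contact_force: [0.0, -0.6, -0.8]
opening: 0.164
```

```bash
python3 ov.py w19;python3 g.py 592.3 86.1 25.7 -0.194
```

```text
t 28.4 pos [592.4  86.1  28.2] jaw yaw -0.194 toolx [ 0.001  0.    -1.   ] open 0.163 F [ 0.6 -0.3 -0.1] q [ 0.14  0.57  1.83 -0.    0.75  0.34]
rot x deg 0.0 tilt fix tool deg [-0.    0.03 -0.01] shift cm after rot [ 0.25  0.   -0.01] opening mm hold 18.700000000000003
```

View pics/w19.png

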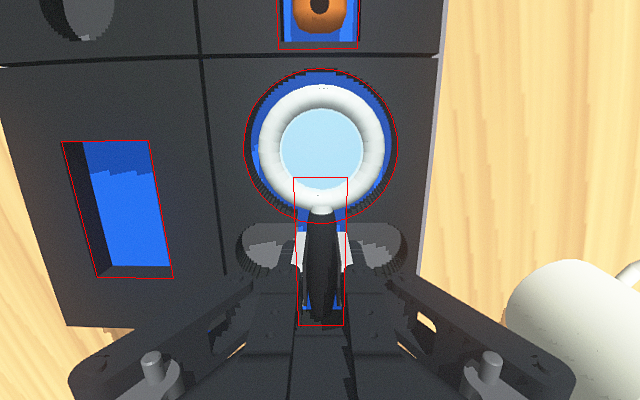

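Emit:
jog_arm([
  [0,0,0,0.15,0,0,0],
  [0,0,0,0.12,0,0,0],
  [0,0,0,0,0,0,0],
  [0,0,0,0,0,0,0.3],
  [0,0,0,0,0,0,0.5],
  [0,0,0,0,0,0,0.5],
  [0,0,0,0,0,0,0.5],
  [0,0,0,-1,0,0,0.5],
  [0,0,0,-2,0,0,0.5],
  [0,0,0,-3,0,0,0.5],
  [0,0,0,-3,0,0,0.7],
  [0,0,0,-3,0,0,0.8],
  [0,0,0,-3,0,0,0.8],
  [0,0,0,-1,0,0,0.8],
  [0,0,0,0,0,0,0.8],
  [0,0,0,0,0,0,0.8],
])

```text
clock: 30.0
eef_pos: [591.5, 85.9, 184.4]
tcp_rot: [-2.827, 1.57, -3.02]
contact_force: [-0.1, -0.7, -1.0]
opening: 0.803
```

```bash
python3 ov.py w20
python3 g.py 597.5 -132.2 120 0.01
```

```text
t 30.05 pos [591.2  85.9 183.8] jaw yaw -0.194 toolx [-0.002 -0.    -1.   ] open 0.799 F [-0.7  1.  -0.4] q [ 0.14  0.36  1.74 -0.    1.05  0.34]
rot x deg -11.7 tilt fix tool deg [-0.   -0.12  0.02] shift cm after rot [  6.39 -21.81   0.42] opening mm hold 18.700000000000003
```

View pics/w20.png

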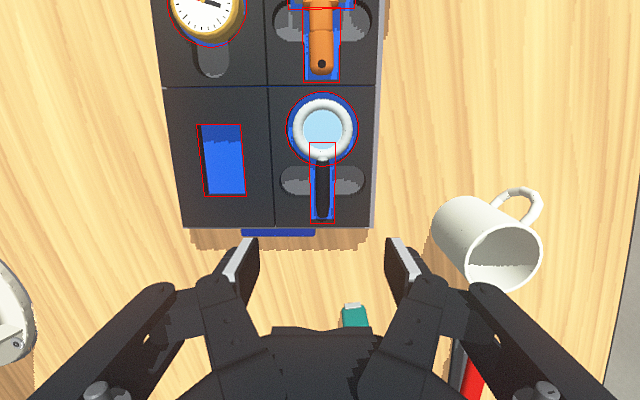

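Emit:
jog_arm([
  [-5.9,0,0,0,0,0,0.8],
  [-5.9,0,0,0,0,0,0.8],
  [0,0,0,0,-3,0.05,0.8],
  [0,0,0,0,-4,0.1,0.8],
  [0,0,0,0,-4,0.1,0.8],
  [0,0,0,0,-4,0.1,0.8],
  [0,0,0,0,-4,0.1,0.8],
  [0,0,0,0,-2.8,0,0.8],
  [0,0,0,0,0,0,0.8],
  [0,0,0,0,0,0,0.8],
  [0,0,0,0,0,0,0.8],
])

```text
clock: 31.15
eef_pos: [598.7, -130.9, 184.2]
tcp_rot: [2.734, 1.569, 2.746]
contact_force: [-1.4, -0.3, 0.1]
opening: 0.798
```

```bash
python3 w.py w21
python3 g.py 597.5 -132.2 21 0.01
```

```text
t 31.2 pos [ 598.9 -130.8  184.5] jaw yaw 0.013 toolx [-0.001  0.    -1.   ] open 0.8 F [ 0.6 -0.3  0.4] q [-0.22  0.38  1.7   0.    1.06 -0.23]
rot x deg 0.2 tilt fix tool deg [ 0.   -0.07 -0.03] shift cm after rot [16.35 -0.15 -0.12] opening mm hold 18.700000000000003
```

View pics/w21.png

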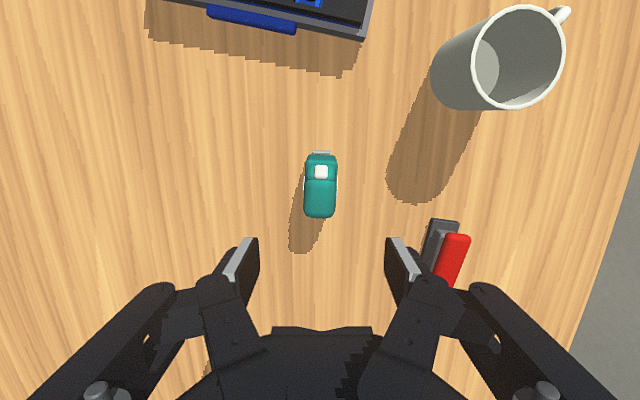

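Run:
```python
from h import *
s=r.sense();C=cam('wrist',s);R=Ro.from_euler('xyz',s['tcp_rot']).as_matrix();d=np.load('pics/w21d.npy')
vv,uu=np.mgrid[140:235,295:350];vv=vv.ravel();uu=uu.ravel()
P=cloud(C,np.c_[uu,vv],d[vv,uu]);T=(P-s['eef_pos'])@R
m=(P[:,2]>12)&(P[:,2]<80)
for lo,hi in [(12,25),(25,35),(35,45),(45,52),(52,65)]:
    k=(P[:,2]>lo)&(P[:,2]<hi)
    if k.any(): print(lo,hi,k.sum(),np.percentile(T[k,1],[1,99]).round(1),np.percentile(T[k,2],[2,98]).round(1))
im=cv2.imread('pics/w21.png')[140:235,270:370];cv2.imwrite('pics/c21.png',cv2.resize(im,None,fx=6,fy=6,interpolation=cv2.INTER_CUBIC))
```

```text
12 25 72 [22.8 30.1] [-14.1  15.6]
25 35 43 [14.9 26.7] [-14.2  15.4]
35 45 180 [ 1.2 26.4] [-18.   16.9]
45 52 284 [-23.7  24.4] [-19.1  15.8]
52 65 1454 [-32.2  19.7] [-16.6  13.3]
```

View pics/c21.png

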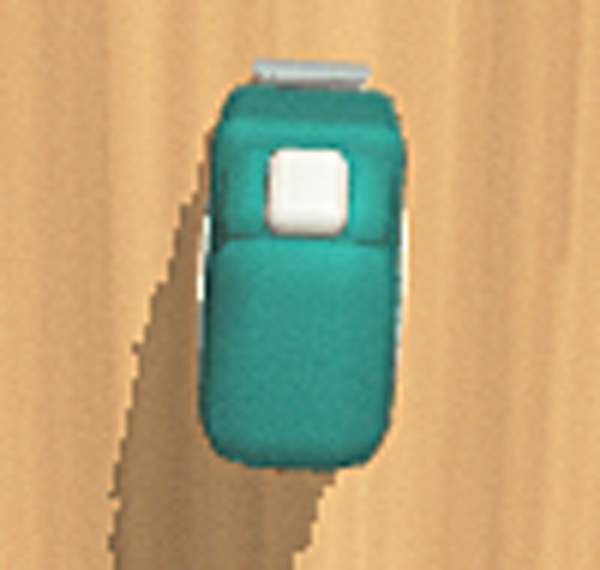

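Emit:
jog_arm([
  [1.9,0,0,0,0,0,0.8],
  [0,0,0,3,-0.2,-0.15,0.8],
  [0,0,0,3,0,0,0.8],
  [0,0,0,3,0,0,0.8],
  [0,0,0,3,0,0,0.8],
  [0,0,0,2.5,0,0,0.8],
  [0,0,0,1.5,0,0,0.8],
  [0,0,0,0.5,0,0,0.8],
  [0,0,0,0,0,0,0.8],
  [0,0,0,0,0,0,0.8],
])

```text
clock: 32.2
eef_pos: [598.6, -133.8, 21.3]
tcp_rot: [-0.193, 1.569, -0.214]
contact_force: [0.2, -0.6, 0.5]
opening: 0.8
```

```bash
python3 w.py w22
python3 g.py 597.5 -132.7 20 -0.02
```

```text
t 32.25 pos [ 598.7 -134.    21.4] jaw yaw -0.021 toolx [ 0.002 -0.    -1.   ] open 0.8 F [-0.1  0.2 -0.9] q [-0.22  0.59  1.8   0.    0.75 -0.2 ]
rot x deg -0.1 tilt fix tool deg [0.   0.11 0.02] shift cm after rot [ 0.14  0.12 -0.12] opening mm hold 18.700000000000003
```

View pics/w22.png

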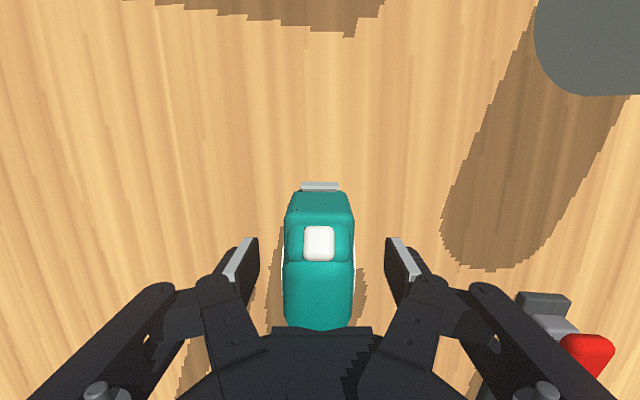

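Emit:
jog_arm([
  [0,0,0,0,0,0,0.6],
  [0,0,0,0,0,0,0.4],
  [0,0,0,0,0,0,0.1],
  [0,0,0,0,0,0,0.1],
  [0,0,0,0,0,0,0.1],
  [0,0,0,0,0,0,0.1],
  [0,0,0,0,0,0,0.1],
], force=80)

```text
clock: 32.95
eef_pos: [598.2, -134.1, 21.1]
tcp_rot: [-0.205, 1.57, -0.227]
contact_force: [-0.4, -0.1, 7.8]
opening: 0.387
```

```bash
python3 w.py w23
python3 g.py 597.5 -132.7 20 -0.02
python3 - <<'E'
from h import *
s=r.sense();C=cam('wrist',s);R=Ro.from_euler('xyz',s['tcp_rot']).as_matrix();d=np.load('pics/w23d.npy')
vv,uu=np.mgrid[160:345,270:372];vv=vv.ravel();uu=uu.ravel()
P=cloud(C,np.c_[uu,vv],d[vv,uu]);T=(P-s['eef_pos'])@R
for lo,hi in [(3,6),(6,10),(10,15),(15,25),(25,35),(35,45),(45,52),(52,65)]:
    k=(P[:,2]>lo)&(P[:,2]<hi)&(abs(T[:,2])<10)
    if k.any(): print(lo,hi,k.sum(),np.percentile(T[k,1],[1,99]).round(1),np.percentile(T[k,2],[2,98]).round(1))
E
```

```text
t 33.0 pos [ 598.2 -134.1   21.1] jaw yaw -0.021 toolx [ 0.001 -0.    -1.   ] open 0.39 F [-1.5  0.4  6.5] q [-0.22  0.59  1.8  -0.    0.75 -0.2 ]
rot x deg -0.1 tilt fix tool deg [0.   0.07 0.01] shift cm after rot [ 0.11  0.14 -0.08] opening mm hold 18.700000000000003
3 6 44 [31.  33.9] [-9.8  9.7]
6 10 161 [28.8 33.9] [-9.5  9. ]
10 15 236 [28.9 33.9] [-9.4  9.8]
15 25 199 [28.7 29.6] [-9.5  9.5]
25 35 243 [28.7 29.7] [-9.5  9.5]
35 45 522 [24.9 29.6] [-9.7  9.6]
45 52 669 [19.2 27.8] [-9.7  9.8]
52 65 4289 [-22.2  23.4] [-9.5  9.6]
```

View pics/w23.png

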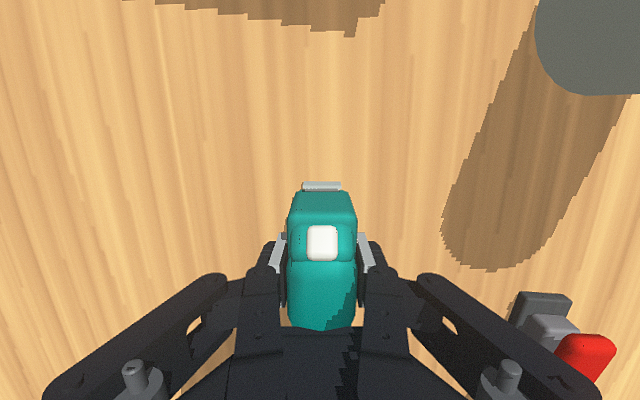

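Emit:
jog_arm([
  [0,0,0,-0.5,0,0,0.1],
  [0,0,0,-2,0,0,0.1],
  [0,0,0,-3,0,0,0.1],
  [0,0,0,-3,0,0,0.1],
  [0,0,0,-3,0,0,0.1],
  [0,0,0,-3,0,0,0.1],
  [0,0,0,-2,0,0,0.1],
  [0,0,0,-1,0,0,0.1],
  [5,0,0,0,0,0,0.1],
  [4.9,0,0,0,0,0,0.1],
  [0,0,0,0,0,0,0.1],
  [0,0,0,0,0,0,0.1],
])

```text
clock: 34.2
eef_pos: [597.2, -133.8, 194.5]
tcp_rot: [3.116, 1.569, 2.924]
contact_force: [0.0, -0.8, -2.6]
opening: 0.392
```

```bash
python3 w.py w24
python3 g.py 491.4 128 100 -0.194
```

```text
t 34.25 pos [ 597.3 -133.8  194.5] jaw yaw -0.192 toolx [-0.001  0.    -1.   ] open 0.389 F [ 0.4  0.2 -2.5] q [-0.22  0.37  1.7  -0.    1.08 -0.03]
rot x deg 0.1 tilt fix tool deg [ 0.   -0.06 -0.  ] shift cm after rot [  9.47  23.65 -15.43] opening mm hold 18.700000000000003
```

View pics/w24.png

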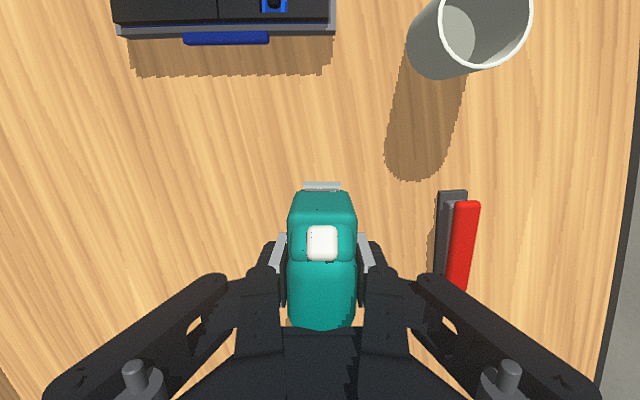

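Held upright. Move (23.65, -15.43), dropping to about TCP 110.

Emit:
jog_arm([
  [0,0,0,0,2,-1.3,0.1],
  [0,0,0,0,3,-2,0.1],
  [0,0,0,0,3,-2,0.1],
  [0,0,0,0,3,-2,0.1],
  [0,0,0,0,3,-2,0.1],
  [0,0,0,0,3,-2,0.1],
  [0,0,0,0,3,-2,0.1],
  [0,0,0,0,2.6,-1.5,0.1],
  [0,0,0,2,1,-0.6,0.1],
  [0,0,0,3,0,0,0.1],
  [0,0,0,2,0,0,0.1],
  [0,0,0,1,0,0,0.1],
  [0,0,0,0,0,0,0.1],
  [0,0,0,0,0,0,0.1],
  [0,0,0,0,0,0,0.1],
])

```text
clock: 35.75
eef_pos: [492.9, 127.5, 116.2]
tcp_rot: [0.439, 1.569, 0.245]
contact_force: [0.3, -0.2, -1.8]
opening: 0.387
```

```bash
python3 ov.py w25
python3 g.py 491.4 128 43 -0.194
```

```text
t 35.8 pos [492.9 127.5 116.2] jaw yaw -0.194 toolx [ 0.002  0.    -1.   ] open 0.391 F [-0.2 -0.1 -2.6] q [ 0.25  0.32  1.98 -0.    0.84  0.44]
rot x deg 0.0 tilt fix tool deg [-0.    0.09 -0.04] shift cm after rot [ 7.32  0.02 -0.17] opening mm hold 18.700000000000003
```

View pics/w25.png

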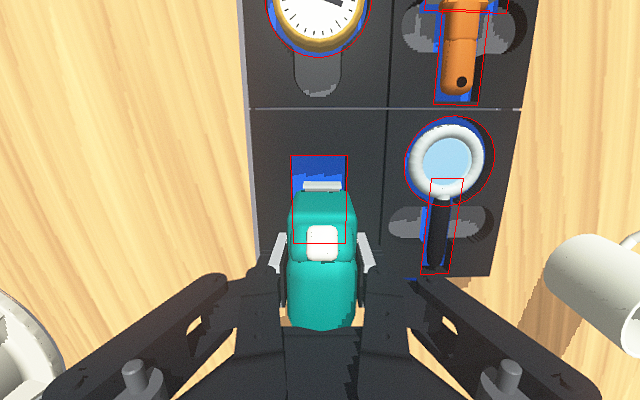

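Emit:
jog_arm([
  [0,0,0,2,0,-0.1,0.1],
  [0,0,0,2,0,0,0.1],
  [0,0,0,1,0,0,0.1],
  [0,0,0,0.7,0,0,0.1],
  [0,0,0,0.5,0,0,0.1],
  [0,0,0,0.5,0,0,0.1],
  [0,0,0,0.3,0,0,0.1],
  [0,0,0,0,0,0,0.1],
  [0,0,0,0,0,0,0.1],
])

```text
clock: 36.7
eef_pos: [491.3, 127.6, 45.4]
tcp_rot: [0.362, 1.57, 0.168]
contact_force: [0.1, 0.1, -2.4]
opening: 0.387
```

```bash
python3 ov.py w26
python3 g.py 491.4 128 43 -0.194
```

```text
t 36.75 pos [491.3 127.6  45.4] jaw yaw -0.194 toolx [ 0.  0. -1.] open 0.391 F [ 0.5  0.7 -2.5] q [ 0.25  0.44  2.02 -0.    0.68  0.45]
rot x deg 0.0 tilt fix tool deg [ 0.    0.02 -0.01] shift cm after rot [0.24 0.04 0.  ] opening mm hold 18.700000000000003
```

View pics/w26.png

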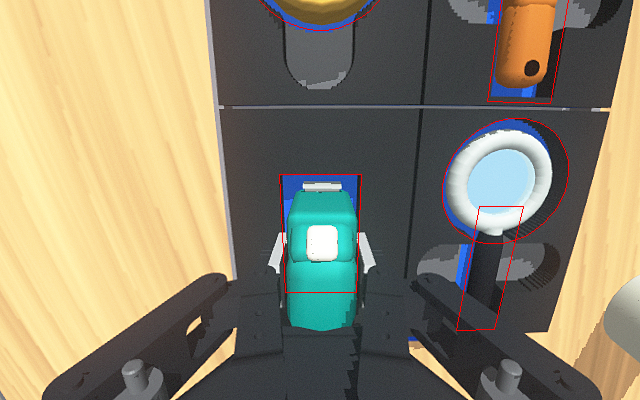

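Emit:
jog_arm([
  [0,0,0,0.1,0,0,0.1],
  [0,0,0,0.1,0,0,0.1],
  [0,0,0,0.07,0,0,0.1],
  [0,0,0,0,0,0,0.1],
  [0,0,0,0,0,0,0.1],
])

```text
clock: 37.25
eef_pos: [491.2, 127.6, 43.0]
tcp_rot: [0.351, 1.571, 0.157]
contact_force: [-3.3, 0.1, 7.3]
opening: 0.385
```

Emit:
jog_arm([
  [0,0,0,0,0,0,0.45],
  [0,0,0,0,0,0,0.55],
  [0,0,0,0,0,0,0.7],
  [0,0,0,0,0,0,0.7],
  [0,0,0,-1,0,0,0.7],
  [0,0,0,-2,0,0,0.7],
  [0,0,0,-3,0,0,0.7],
  [0,0,0,-3,0,0,0.7],
  [0,0,0,-3,0,0,0.7],
  [0,0,0,-3,0,0,0.7],
  [0,0,0,-1,0,0,0.7],
  [0,0,0,0,-3,0,0.7],
  [0,0,0,0,-4,0,0.7],
  [0,0,0,0,-4,0,0.7],
  [0,0,0,0,-4,0,0.7],
  [0,0,0,0,-4,0,0.7],
  [0,0,0,0,0,0,0.7],
  [0,0,0,0,0,0,0.7],
])

```text
clock: 39.05
eef_pos: [454.1, -59.5, 202.4]
tcp_rot: [2.681, 1.57, 2.484]
contact_force: [0.5, 0.3, -0.1]
opening: 0.699
```

Run:
```python
from h import *
from fit import shapes
s=r.sense();print(s['eef_pos'])
R=lambda a:np.array([[np.cos(a),-np.sin(a)],[np.sin(a),np.cos(a)]])
from fit2 import T as TP
hz=dict(tape=60,brush=18,magnifier=12,compass=24)
pos=dict(tape=(491.4,128.5),brush=(624.4,254.8),magnifier=(596.5,107.7),compass=(519.9,275))
for cn in('top','scene'):
    p,d=r.grab_frame(cn);C=cam(cn);np.save(f'pics/{cn}9d.npy',d);np.save(f'pics/{cn}9p.npy',p)
    w=dict(top=(140,165,320,305),scene=(260,110,410,215))[cn]
    f=4
    im=cv2.resize(p[w[1]:w[3],w[0]:w[2],::-1],None,fx=f,fy=f,interpolation=cv2.INTER_CUBIC)
    cv2.imwrite(f'pics/{cn}9.png',im)
    if cn=='top':
        cv2.imwrite('pics/top9full.png',p[:,:,::-1])
```

```text
[454.07236665 -59.46610882 202.35764535]
1 [ 300  117   42   49 1505] [321.6 140.7]
2 [  75  120   68   51 1849] [112.9 146.8]
3 [   0  136   98  124 7088] [ 39.4 195.2]
4 [ 396  139   58   25 1053] [424.2 151.2]
5 [ 548  147   92   86 5523] [596.2 189.7]
10 [  148   170   163   129 15390] [230.1 233.6]
15 [438 199  30  29 676] [452.3 213. ]
16 [361 205  33  19 548] [377.7 214.1]
30 [ 431  267   56   40 1023] [455.7 286.1]
31 [348 269  59  30 891] [369.3 284.3]
32 [634 297   6  28 107] [637.2 307.3]
```

View pics/top9.png

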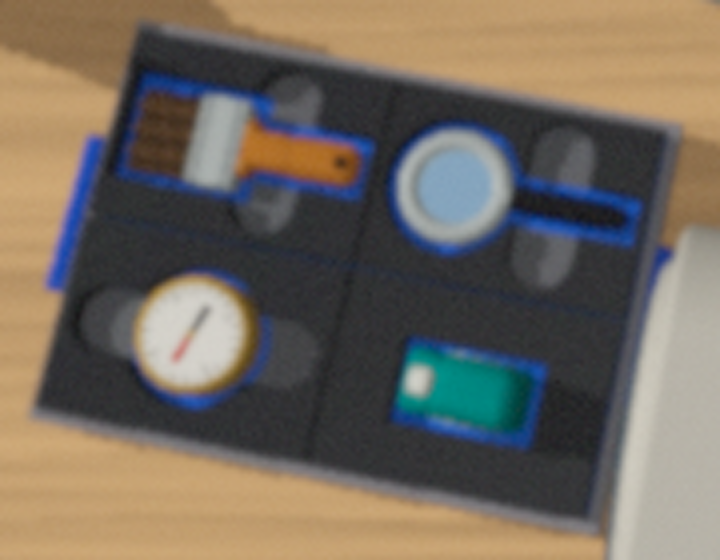

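View pics/scene9.png

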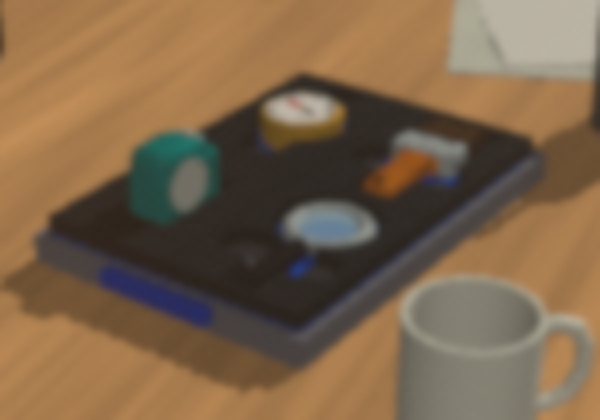

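```bash
python3 ov.py w27
```

```text
(no output)
```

View pics/w27.png

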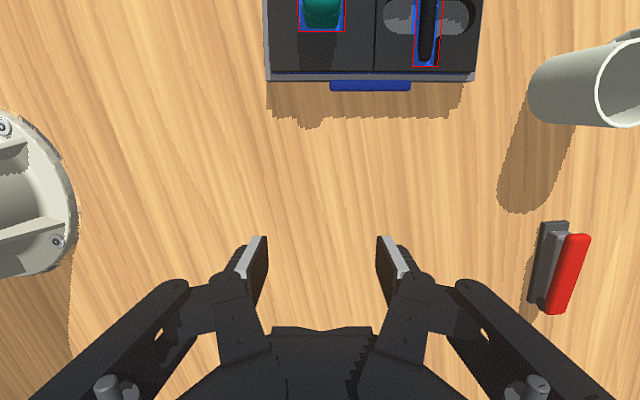

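Run:
```python
from h import *
C=cam('top');d=np.load('pics/top9d.npy')
for n,uv,z in [('compass',(189,248),46),('ferrule',(194,200),38),('handle',(213,204),38),('rim',(265,211),34),('rimL',(241,209),34),('tape',(260,260),82),('tape2',(266,262),82)]:
    P=[cloud(C,[(uv[0]+i,uv[1]+j)],[d[uv[1]+j,uv[0]+i]])[0] for i in(-1,0,1) for j in (-1,0,1)]
    print(n,np.median(P,0).round(1),'exp top',z)
```

```text
compass [521.1 272.3  47.3] exp top 46
ferrule [626.6 270.7  41.1] exp top 38
handle [617.7 228.1  41.6] exp top 38
rim [603.7 114.4  35.7] exp top 34
rimL [608.  167.5  35. ] exp top 34
tape [495.7 113.9  81.9] exp top 82
tape2 [491.8 101.7  81.2] exp top 82
```

Run:
```python
from rig import r
s=r.sense();print(s['clock'],s['contact_force'],abs(s['qvel']).max(),s['opening'])
print(r.sign_off())
```

```text
39.2 [-0.41470296  1.00367108  0.22481878] 0.008918304150126188 0.7003770794597747
the job is handed in; nothing more can be done
None
```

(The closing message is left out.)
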